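# Bind the counter menu

### The job

Make up the counter menu: stack every menu board flat on the wooden binding block and tap the stack against the block's three steel stop pins until all edges are flush. Then put the two binding posts from the stand down through the boards into the block's two holes, one post in each, until their heads sit on the top board. Leave the other things on the counter where they are.

Things in the scene. Friction and masses are not known exactly. Their poses are not given: they have to be found in the camera images.
- block: the wooden binding block, fixed to the counter, 135 x 175 mm, 40 mm high. Origin: at counter height under the centre of a squared stack (not the block's middle): the block reaches x = -85 to +50 mm and y = -100 to +75 mm. Three steel stop pins, 10 mm thick, rise 38 mm above its top: two far ones (x = 37 mm, y = -47 and +47 mm) and a left one (x = 0, y = 60 mm).
- nest (a point): centre of the stack's place, on the block's top (40 mm above the counter), axes as the block's. A stack pushed against all three stop pins (towards the block's +x and +y) is square: each board's centre then lies over this point, its sides along the block's.
- hole_left (a point): mouth of the left round hole in the block's top, at x = 0, y = +24 mm of the block; 11 mm wide, 36 mm deep
- hole_right (a point): mouth of the right round hole in the block's top, at x = 0, y = -24 mm of the block; 11 mm wide, 36 mm deep
- board1: one blank plywood menu board, 64 mm (its x) by 110 mm (its y) and 8 mm thick, about 80 g, with two square holes 13 mm wide on its middle line at y = -24 and +24 mm; the same either way round and either side up. Origin: centre of its underside, z up. This one starts on the block, askew, always present.
- board2: one blank plywood menu board, 64 mm (its x) by 110 mm (its y) and 8 mm thick, about 80 g, with two square holes 13 mm wide on its middle line at y = -24 and +24 mm; the same either way round and either side up. Origin: centre of its underside, z up. Starts flat on the counter; may be absent.
- board3: one blank plywood menu board, 64 mm (its x) by 110 mm (its y) and 8 mm thick, about 80 g, with two square holes 13 mm wide on its middle line at y = -24 and +24 mm; the same either way round and either side up. Origin: centre of its underside, z up. Starts flat on the counter; may be absent.
- board4: one blank plywood menu board, 64 mm (its x) by 110 mm (its y) and 8 mm thick, about 80 g, with two square holes 13 mm wide on its middle line at y = -24 and +24 mm; the same either way round and either side up. Origin: centre of its underside, z up. Starts flat on the counter; may be absent.
- stand: the dark steel stand of the posts, fixed, 44 x 90 mm and 56 mm high, with two 11 mm through holes at y = -22 and +22 mm. Origin: centre of its underside.
- post1: a steel binding post, 50 g: a stem 8 mm thick and 50 mm long with a chamfered tip, below a round head 20 mm across and 30 mm high (80 mm in all). Origin: the tip of the stem, z along the post towards the head. Starts upright in the stand, its head resting on the stand's top. The two posts are alike; either fits either hole.
- post2: a steel binding post, 50 g: a stem 8 mm thick and 50 mm long with a chamfered tip, below a round head 20 mm across and 30 mm high (80 mm in all). Origin: the tip of the stem, z along the post towards the head. Starts upright in the stand, its head resting on the stand's top. The two posts are alike; either fits either hole.
- post1_under (a point): the middle of that post's head's underside, 50 mm above the tip
- post2_under (a point): the middle of that post's head's underside, 50 mm above the tip
- tin: bystander: a round paper-labelled tin, 68 mm across, 85 mm high; leave it alone. Origin: centre of its underside
- cup: bystander: a small white cup, 58 mm across, 55 mm high; leave it alone. Origin: centre of its underside
- jug: bystander: a steel milk jug, 90 mm across, 110 mm high; leave it alone. Origin: centre of its underside
- spoon: bystander: a long-handled serving spoon lying down; leave it alone. Origin: centre of its underside
- napkins: bystander: a square pack of paper napkins, 120 x 120 x 50 mm; leave it alone. Origin: centre of its underside

How it is judged:
By the outcome, as a careful person would: the job done as asked, in the order asked, and still so for the second after the job is handed in, with the robot touching nothing.
Of board2, board3, board4 only 2 to 3 are there at a start; the rules pass over those that are not, and their reading is None.
At some moment in a run one of board1, board2, board3, board4 may be knocked a few centimetres aside while the robot is not near it.
It also fails if it takes over 210 s, if anything falls off the work surface, if the arm or the gripper's body presses on something with over 40 N, if the wrist force passes 120 N, or if a joint passes its speed limit or range.

### The arm

A 6-joint arm with a two-finger parallel gripper is mounted at the origin on the work surface. World frame = base frame: x ahead of the robot, y to its left, z up, the work surface at z = 0. Lengths are in m, angles in rad, forces in N, time in s.
With the tool pointing down it reaches from about 0.4 to 0.825 m from the base axis. Payload 7 kg.
Tool frame: the origin (TCP) lies at the very end of the fingers, on their centre line; the grasp point (between the pads) lies 19 mm behind it; z points along the fingers, y is the line along which they close (so a half turn about z gives the same grasp; the last joint's range is limited). The gripper opens to 88 mm and grips with 3 to 60 N. Pads are 19 mm wide; open, the fingers measure 130 mm over their backs; the gripper's body (78 mm by 193 mm) begins 47 mm behind the grasp point.
Start: joints at [-0.978, 0.359, 0.012, 0, -1.224, -0.288], TCP at [0.203, -0.644, 0.227] pointing down, gripper open.
Joint ranges: [-3.07, 3.07], [-1.43, 2.12], [-1.02, 1.25], [-3.03, 1.67], [-3.05, -0], [-3.03, 3.03]. Speed limits (rad/s): [2.39, 2.39, 3.01, 3.14, 3.14, 3.14].

### API

Orientations are given as a unit quaternion [w, x, y, z].
In Python, from cell import robot gives the robot as it stands.
- The arm moves only by the tool servo_tool, never from a script. Its argument "motion" is a list of rows, each a list of 7 numbers: the turn, a rotation vector about the tool's x, y, z normalised to -1 to 1, where 1 is 360 degrees, then the shift along the tool's x, y, z normalised to -1 to 1, where 1 is 1000 mm, then the opening, from 0 (shut) to 1 (fully open). In form: [[rx, ry, rz, x, y, z, claw], ...]. A call has 1 to 8 rows; each row is the pose to reach, as a shift and turn from the pose commanded when the call began, along the tool's axes at that moment, turning the shorter way round; what a row does not reach only later rows make up. A row lasts 1/12 s, in which the tool goes at most 41.7 mm and 7.16 degrees, less where a joint would pass 70% of its speed; a pose out of reach is approached as far as the arm can. A call with a number of a shift or a turn outside -1 to 1 is refused whole. A call with a gripper value outside its range is refused whole. The fingers move at their own pace and stop on an object; "grip_force" is the grip in N (left out, the last holds). Time passes only in rows, so rows that repeat a pose let the fingers close. It gives the time, the measured TCP pose, the force, the opening and the grip force at its end, in the units of the state.
- robot.observe(): the state, without advancing time (a new reading comes with each control period).
- robot.get_image(name): name is "scene" or "top"; returns a dict with "img" (420x560x3 uint8, red, green, blue), "z_map" (420x560 float32, m along the optical axis (not along the pixel's ray), 0 where there is no reading), "fx", "fy", "cx", "cy" (pixels), "k1" (the pictures are not rectified: a ray, as slopes to the right and down, at radius r is drawn at 1 + k1 r^2 times it, then the intrinsics apply), "extrinsics" (4x4, takes a point from camera to world coordinates). Camera axes: x right, y down, z forward; pixel columns grow to the right and rows downward; lengths in m; the calibration is good to about 2 mm. A picture is of the moment at which its call begins.
- robot.finish_job(): hands the job in; it is judged then, once.
Trained networks look in the newest picture that a camera, given by its name, has taken for a name from the list of things; names that differ only in an ending like _2 or _b are one class to them, and where a whole thing is asked for, a point or a joint stands for the part that bears it (a point fixed in the world has none). Each returns a list of dicts, best first, with "confidence" (0 to 1); they miss things now and then, are a little off and sometimes report something else, mostly with a low value. They report only what shows in the picture. A call takes as long as a camera call.
- robot.cut_out(query, camera): "pixels" (420x560 bool, what is visible of it).
- robot.tip_of(query, camera): "xyz" ([x, y, z] in m, in world coordinates, good to about 4 mm: a listed point, or the origin of a listed thing).
The state is a dict: "clock": time; "qpos": joint angles; "dq": joint speeds; "joint_efforts": joint torques, N m; "tool_pos": TCP position; "orientation": TCP orientation; "wrist_force": force on the tool from outside, world axes, zero at the start; "torque": the same for the moment, N m; "grip_width": finger opening in m; "gripper_force": force on a finger pad.
Only numpy, scipy, OpenCV 4.12 (cv2) and the standard library are available. Lean on these libraries where they do the work, as an engineer would, in place of code of your own. Each camera call takes 0.05 s, during which the arm holds its last target. There are 200 camera calls.

## Working session

There is one attempt and no reset: what is moved stays moved. The work goes in short steps, Python scripts to look and compute and a tool call to move; the robot and the scene stay as the last step left them, time stands still between calls to the robot, and variables do not carry over. Pictures are saved under pics/ and viewed, at most 14 in all, crops included, and the job is handed in when it is done.

Besides the shell and the picture viewer there is one more tool, called as name(argument=value, ...) on one line, values as JSON. servo_tool: Moves the arm, as the interface text tells. Scaled input: -1 to 1 covers 1000 mm each way for a shift and 360 degrees each way for a turn. Its arguments: {"type":"object","properties":{"motion":{"type":"array","items":{"type":"array","items":{"type":"number"}}},"grip_force":{"type":"number"}},"required":["motion"]}

```bash
ls; mkdir -p pics; python3 - <<'E'
from cell import robot
import cv2,numpy as np
print(robot.observe())
for n in("top","scene"):
    d=robot.get_image(n); cv2.imwrite(f"pics/{n}0.png",d["img"][:,:,::-1]); np.savez(f"{n}0.npz",**d)
    print(n,d["fx"],d["fy"],d["cx"],d["cy"],d["k1"],d["extrinsics"].round(4).tolist())
    for q in("nest","hole_left","hole_right","board1","stand","post1"):
        print(q,[(np.round(r["xyz"],4).tolist(),round(r["confidence"],2)) for r in robot.tip_of(q,n)])
E
```

```text
pics
{'clock': 0.0, 'qpos': array([-9.77916137e-01,  3.59372030e-01,  1.10705407e-02, -3.87764546e-04,
       -1.22412473e+00, -2.88108196e-01]), 'dq': array([ 1.34228378e-03, -6.25410247e-04, -2.21404733e-05,  7.41383127e-04,
       -1.63865022e-03,  1.04656308e-03]), 'joint_efforts': array([ 4.92872332e-04, -5.82720244e+01,  2.93052399e+01,  6.99735001e+00,
        6.73428556e-03, -2.09383011e-04]), 'tool_pos': array([ 0.20239038, -0.64341876,  0.22563062]), 'orientation': array([-1.82589365e-04, -1.51731598e-01,  9.88421380e-01,  8.14879899e-04]), 'wrist_force': array([-0.11731588, -0.21346338,  0.05771674]), 'torque': array([-0.02048369, -0.03421855, -0.07262098]), 'gripper_force': 0.0, 'grip_width': 0.08775692355075088}
top 457.71695172281875 457.71695172281875 275.49621513484294 214.13115947854382 -0.0937770222417707 [[0.0087, -0.9956, 0.0937, 0.3638], [-0.9998, -0.0105, -0.018, 0.0207], [0.0189, -0.0935, -0.9954, 1.4468], [0.0, 0.0, 0.0, 1.0]]
nest [([0.6193, -0.0338, 0.038], 0.84), ([0.577, -0.0501, 0.039], 0.49), ([0.6082, -0.0519, 0.0395], 0.47)]
hole_left [([0.6178, -0.008
[... 255 characters left out ...]
([0.4264, -0.0376, -0.0018], 0.66), ([0.615, -0.0333, 0.0354], 0.52)]
post1 [([0.4251, -0.0144, 0.0092], 0.48), ([0.4243, -0.0606, 0.0028], 0.37)]
scene 460.38095074783695 460.38095074783695 273.0746576537792 201.25045494283353 -0.1324740521214691 [[0.9035, 0.3369, -0.265, 0.8678], [0.4284, -0.732, 0.5297, -0.6745], [-0.0155, -0.5921, -0.8057, 1.1239], [0.0, 0.0, 0.0, 1.0]]
nest []
hole_left [([0.618, 0.0001, 0.0407], 0.74)]
hole_right [([0.6063, -0.0535, 0.0374], 0.8)]
board1 [([0.5746, -0.054, 0.0404], 0.84), ([0.6016, -0.3147, 0.0011], 0.63), ([0.3963, 0.298, 0.0035], 0.59)]
stand [([0.426, -0.0401, 0.0008], 0.58)]
post1 [([0.4303, -0.0156, 0.0075], 0.57), ([0.4212, -0.06, 0.0036], 0.54)]
```

View pics/top0.png

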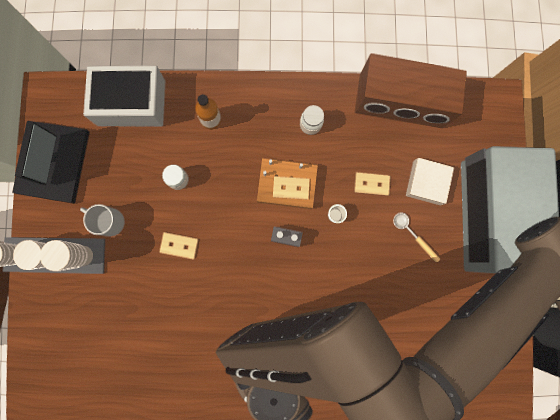

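View pics/scene0.png

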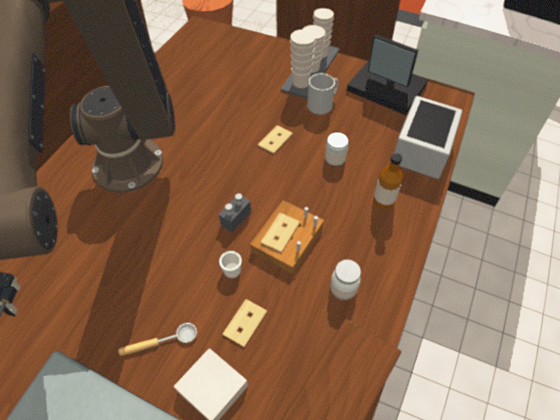

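```bash
cat > h.py <<'E'
from cell import robot
import cv2,numpy as np
from scipy.spatial.transform import Rotation as R
def rays(d,uv):
    K=np.array([[d["fx"],0,d["cx"]],[0,d["fy"],d["cy"]],[0,0,1.]])
    s=cv2.undistortPoints(np.asarray(uv,float).reshape(-1,1,2),K,np.array([d["k1"],0,0,0.]))[:,0]
    return np.c_[s,np.ones(len(s))]
def plane(d,uv,z):
    E=np.asarray(d["extrinsics"]); w=rays(d,uv)@E[:3,:3].T
    return E[:3,3]+w*((z-E[2,3])/w[:,2:])
def cloud(d,m):
    v,u=np.nonzero(m&(d["z_map"]>0)); E=np.asarray(d["extrinsics"])
    return np.c_[u,v],(rays(d,np.c_[u,v])*d["z_map"][v,u][:,None])@E[:3,:3].T+E[:3,3]
def rect(p):
    (c,s,a)=cv2.minAreaRect((p[:,:2]*1000).astype(np.float32))
    if s[0]<s[1]: a+=90   # a: direction of long side
    return np.array(c)/1000,sorted(s),(a+90)%180-90
def pca(p):
    c=p[:,:2].mean(0); w,v=np.linalg.eigh(np.cov((p[:,:2]-c).T)); l=v[:,1]
    return c,np.sqrt(12*w)*1000,(np.degrees(np.arctan2(l[1],l[0])))%180
def things(q,cam,d,htop,mc=.3):
    for r in robot.cut_out(q,cam):
        if r["confidence"]<mc: continue
        m=r["pixels"]; uv,P=cloud(d,m)
        if len(P)<30: continue
        zt=htop if htop is not None else np.percentile(P[:,2],75)
        # snap the plane to known board tops: counter 8 mm, block 40+8n
        if htop is None:
            L=np.array([.008,.048,.056,.064,.072]); zt=L[abs(L-np.median(P[:,2])).argmin()]
        v,u=np.nonzero(m); p=plane(d,np.c_[u,v],zt)
        print(cam,q,round(r["confidence"],2),"n",len(u),"px",u.mean().round(),v.mean().round(),"zmed",np.median(P[:,2]).round(4),"zt",zt,"pca",*[np.round(x,4) for x in pca(p)],"rect",*[np.round(x,4) for x in rect(p)])
def fr(T=None):
    o=robot.observe(); q=o["orientation"]; return o["tool_pos"],R.from_quat([q[1],q[2],q[3],q[0]]),o
E
python3 - <<'E'
from h import *
for n in("top","scene"):
    d=robot.get_image(n)
    things("board1",n,d,None); things("block",n,d,.04); things("stand",n,d,.056); things("post1",n,d,.086)
    for q in ("tin","cup","jug","spoon","napkins"):
        print(q,[(np.round(r["xyz"],3).tolist(),round(r["confidence"],2)) for r in robot.tip_of(q,n)][:2])
E
```

```text
top board1 0.92 n 645 px 372.0 184.0 zmed 0.007 zt 0.008 pca [ 0.5997 -0.3144] [ 64.1202 107.8077] 87.6487 rect [ 0.6004 -0.3136] [ 64.7647 109.5683] 85.5628
top board1 0.56 n 688 px 290.0 188.0 zmed 0.0479 zt 0.048 pca [ 0.5778 -0.0501] [ 65.2158 110.4547] 86.4877 rect [ 0.5776 -0.0508] [ 64.9175 109.8866] 87.1
top block 0.84 n 1719 px 285.0 182.0 zmed 0.04 zt 0.04 pca [ 0.598 -0.033] [156.0198 191.6431] 89.6412 rect [ 0.5924 -0.0392] [139.4097 174.9933] 83.4618
top stand 0.76 n 406 px 286.0 237.0 zmed 0.0558 zt 0.056 pca [ 0.4261 -0.0373] [49.3512 90.0661] 80.7427 rect [ 0.4266 -0.0372] [48.025  91.0241] 81.0594
tin [([0.609, 0.306, 0.001], 0.97), ([0.496, -0.196, 0.0], 0.59)]
cup [([0.496, -0.194, 0.003], 0.68)]
jug [([0.467, 0.522, 0.003], 0.63), ([0.617, -0.032, 0.037], 0.61)]
spoon [([0.428, -0.457, 0.002], 0.9)]
napkins [([0.608, -0.496, 0.001], 0.91)]
scene board1 0.92 n 805 px 280.0 233.0 zmed 0.0479 zt 0.048 pca [ 0.5777 -0.0562] [ 65.7021 115.1942] 86.2794 rect [ 0.5778 -0.0553] [ 65.885  116.6484] 86.1833
scene board1 0.84 n 1076 px 244.0 323.0 zmed 0.008 zt 0.008 pca [ 0
[... 374 characters left out ...]
-0.046 ] [147.1093 210.9638] 85.6709
scene stand 0.78 n 701 px 235.0 214.0 zmed 0.0479 zt 0.056 pca [ 0.4389 -0.0581] [ 63.9231 112.2308] 80.5311 rect [ 0.4367 -0.0518] [ 71.9178 121.9473] 76.6789
scene post1 0.55 n 76 px 239.0 199.0 zmed 0.0803 zt 0.086 pca [ 0.4357 -0.0264] [19.0225 38.3319] 124.0585 rect [ 0.4354 -0.0271] [19.7901 39.0725] -61.8143
scene post1 0.49 n 88 px 229.0 209.0 zmed 0.0784 zt 0.086 pca [ 0.4277 -0.0681] [21.5709 37.1582] 124.0642 rect [ 0.4275 -0.0687] [22.3051 38.1005] -61.6929
tin [([0.61, 0.306, -0.001], 0.92)]
cup [([0.499, -0.198, -0.001], 0.82)]
jug [([0.469, 0.522, -0.001], 0.74)]
spoon [([0.43, -0.455, 0.002], 0.67)]
napkins [([0.607, -0.497, 0.001], 0.72)]
```

```bash
python3 - <<'E'
import cv2
a=cv2.imread("pics/top0.png")[140:260,225:345]; b=cv2.imread("pics/scene0.png")[180:290,205:345]
a=cv2.resize(a,(400,400),interpolation=cv2.INTER_CUBIC); b=cv2.resize(b,(400,314),interpolation=cv2.INTER_CUBIC)
b=cv2.copyMakeBorder(b,0,86,0,0,0); cv2.imwrite("pics/crop0.png",cv2.hconcat([a,b]))
E
```

```text
(no output)
```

View pics/crop0.png

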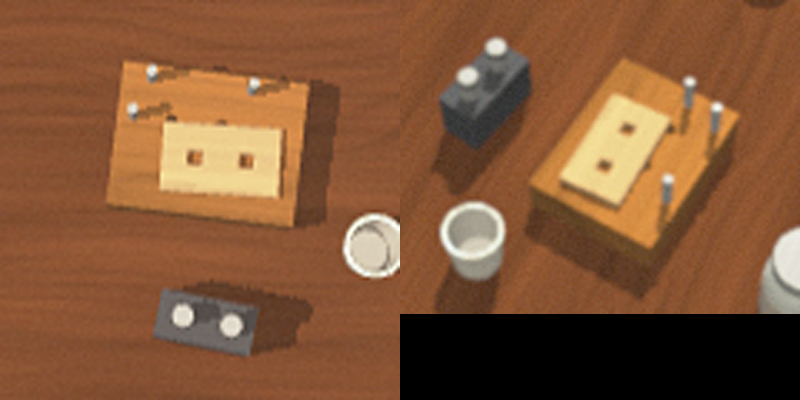

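```bash
cat >> h.py <<'E'
def pins(d,guess=(0.6115,-0.0295,-6.5),zt=.078):
    """fit block pose to bright pin tops"""
    from scipy.optimize import least_squares
    g=d["img"].astype(int).min(2).astype(float); Pb=np.array([[37,-47],[37,47],[0,60]])/1000
    E=np.asarray(d["extrinsics"]); K=np.array([[d["fx"],0,d["cx"]],[0,d["fy"],d["cy"]],[0,0,1.]])
    Ei=np.linalg.inv(E); obs=[]
    rot=lambda a:np.array([[np.cos(a),-np.sin(a)],[np.sin(a),np.cos(a)]])
    for p in Pb:
        w=np.array(guess[:2])+rot(np.radians(guess[2]))@p
        uv=cv2.projectPoints(np.array([[*w,zt]]),cv2.Rodrigues(Ei[:3,:3])[0],Ei[:3,3],K,np.array([d["k1"],0,0,0.]))[0].ravel()
        u0,v0=np.round(uv).astype(int); r=4
        vv,uu=np.mgrid[v0-r:v0+r+1,u0-r:u0+r+1]; W=g[v0-r:v0+r+1,u0-r:u0+r+1]
        W=np.clip(W-120,0,None)
        obs.append(plane(d,[[(W*uu).sum()/W.sum(),(W*vv).sum()/W.sum()]],zt)[0,:2])
    obs=np.array(obs)
    f=lambda x:((x[:2]+Pb@rot(x[2]).T)-obs).ravel()
    s=least_squares(f,[*guess[:2],np.radians(guess[2])])
    return s.x[:2],np.degrees(s.x[2]),obs,s.fun
def heads(d,z=.086,c=(.426,-.037),r=.06):
    g=d["img"].min(2)>150; n,l,st,ce=cv2.connectedComponentsWithStats(g.astype(np.uint8))
    for i in range(1,n):
        if 8<st[i,4]<200:
            v,u=np.nonzero(l==i); p=plane(d,np.c_[u,v],z)
            if np.linalg.norm(p[:,:2].mean(0)-c)<r: print("head",p[:,:2].mean(0).round(4),st[i,4],st[i,:4])
def boards(d,areas):
    hsv=cv2.cvtColor(d["img"],cv2.COLOR_RGB2HSV); m=cv2.inRange(hsv,(15,60,170),(32,160,255))
    n,l,st,ce=cv2.connectedComponentsWithStats(m)
    for i in range(1,n):
        if st[i,4]<250: continue
        v,u=np.nonzero(l==i); uv,P=cloud(d,l==i)
        if len(P)<50: continue
        z=np.median(P[:,2]); L=np.array([.008,.048,.056,.064,.072]); zt=L[abs(L-z).argmin()]
        if abs(zt-z)>.006: continue
        p=plane(d,np.c_[u,v],zt)
        print("board",st[i,4],ce[i].round(),"z",z.round(4),*[np.round(x,4) for x in pca(p)],"rect",*[np.round(x,4) for x in rect(p)])
E
python3 - <<'E'
from h import *
for n in("top","scene"):
    d=dict(np.load(n+"0.npz")); print(n); print(*pins(d)); heads(d); boards(d,None)
E
```

```text
top
[ 0.61326558 -0.02855555] -6.472500427753596 [[ 0.64475585 -0.07963592]
 [ 0.65530566  0.01405519]
 [ 0.62002715  0.03118989]] [-2.42423659e-05  2.09068063e-04  2.22264493e-05 -8.11875317e-05
  2.01591645e-06 -1.27880531e-04]
head [ 0.4317 -0.0162] 34 [277 231   6   7]
head [ 0.4234 -0.0593] 34 [291 234   7   7]
board 656 [372. 183.] z 0.0072 [ 0.6011 -0.3138] [ 65.5615 111.9795] 85.3917 rect [ 0.6011 -0.3139] [ 64.7713 111.9259] 85.1704
board 747 [291. 187.] z 0.0477 [ 0.5791 -0.0507] [ 68.4663 111.9764] 87.6008 rect [ 0.5791 -0.0508] [ 67.9557 111.6452] 86.8603
board 705 [178. 245.] z 0.0077 [0.3977 0.2993] [ 67.0057 111.905 ] 79.8548 rect [0.3979 0.2994] [ 66.2467 111.4534] 79.521
scene
[ 0.61091844 -0.03009135] -6.261545958137354 [[ 0.64251252 -0.08085004]
 [ 0.65306899  0.01266205]
 [ 0.61727637  0.02948502]] [ 5.90266259e-05  3.58192379e-06 -2.45123597e-04 -6.92716757e-05
  1.86096970e-04  6.56897516e-05]
head [ 0.4284 -0.017 ] 31 [235 194   7   5]
head [ 0.4205 -0.0601] 33 [225 204   7   6]
board 478 [275. 138.] z 0.0086 [0.3936 0.2981] [ 68.4049 112.9661] 78.171 rect [0.3938 0.2988] [ 66.6868 114.3727] 79.7903
board 859 [280. 231.] z 0.0477 [ 0.5758 -0.0522] [ 70.0591 115.3563] 87.2283 rect [ 0.5759 -0.0503] [ 70.2224 115.5958] 87.1914
board 1047 [244. 322.] z 0.0082 [ 0.598  -0.3163] [ 67.4172 113.185 ] 85.1383 rect [ 0.5978 -0.315 ] [ 66.2975 113.113 ] 85.1851
```

```bash
cat >> h.py <<'E'
def go(x,y,z,ty):
    """print turn/shift (tool axes, normalised) from measured pose to a downward pose with tool y at angle ty deg"""
    p,r,o=fr(); t=np.radians(ty); Y=np.array([np.cos(t),np.sin(t),0]); Z=np.array([0,0,-1.]); X=np.cross(Y,Z)
    T=R.from_matrix(np.c_[X,Y,Z]); rv=(r.inv()*T).as_rotvec()/(2*np.pi); s=r.inv().apply(np.array([x,y,z])-p)
    print("turn",rv.round(4),"shift",s.round(4),"rows",int(np.ceil(max(np.linalg.norm(s)/.0417,np.linalg.norm(rv)*360/7.16))))
BC=np.array([.6120,-.0293]); BY=-6.4
def blk(x,y):
    a=np.radians(BY); return BC+np.array([[np.cos(a),-np.sin(a)],[np.sin(a),np.cos(a)]])@[x,y]
E
python3 -c "
from h import *
go(.5775,-.0508,.15,177.2)"
```

```text
turn [-0.      0.     -0.1937] shift [-0.5356  0.4532  0.0766] rows 17
```

servo_tool(motion=[[0,0,-0.194,-0.5356,0.4532,0.0766,1],[0,0,-0.194,-0.5356,0.4532,0.0766,1],[0,0,-0.194,-0.5356,0.4532,0.0766,1],[0,0,-0.194,-0.5356,0.4532,0.0766,1],[0,0,-0.194,-0.5356,0.4532,0.0766,1],[0,0,-0.194,-0.5356,0.4532,0.0766,1],[0,0,-0.194,-0.5356,0.4532,0.0766,1],[0,0,-0.194,-0.5356,0.4532,0.0766,1]])

```text
clock: 2.37
tool_pos: [0.3803, -0.3621, 0.1906]
orientation: [0.0, -0.61, 0.793, -0.0]
wrist_force: [1.0, 0.1, -0.3]
grip_width: 0.0878
gripper_force: 0.0
```

```bash
python3 -c "
from h import *
go(.5775,-.0508,.15,177.2)"
```

```text
turn [-0.0001 -0.     -0.0336] shift [-0.3515 -0.1105  0.0406] rows 9
```

servo_tool(motion=[[0,0,-0.0336,-0.3515,-0.1105,0.0406,1],[0,0,-0.0336,-0.3515,-0.1105,0.0406,1],[0,0,-0.0336,-0.3515,-0.1105,0.0406,1],[0,0,-0.0336,-0.3515,-0.1105,0.0406,1],[0,0,-0.0336,-0.3515,-0.1105,0.0406,1],[0,0,-0.0336,-0.3515,-0.1105,0.0406,1],[0,0,-0.0336,-0.3515,-0.1105,0.0406,1],[0,0,-0.0336,-0.3515,-0.1105,0.0406,1]])

```text
clock: 3.03
tool_pos: [0.5595, -0.0829, 0.1541]
orientation: [0.0, -0.688, 0.726, -0.0]
wrist_force: [0.4, -1.2, 0.2]
grip_width: 0.0877
gripper_force: 0.0
```

```bash
python3 -c "
from h import *
go(.5775,-.0508,.044,177.2)"
```

```text
turn [-0.0001  0.     -0.0009] shift [-0.033  -0.0162  0.1101] rows 3
```

servo_tool(motion=[[0,0,-0.001,-0.033,-0.016,0.004,1],[0,0,-0.001,-0.033,-0.016,0.004,1],[0,0,-0.001,-0.033,-0.016,0.03,1],[0,0,-0.001,-0.033,-0.016,0.06,1],[0,0,-0.001,-0.033,-0.016,0.06,1],[0,0,-0.001,-0.033,-0.016,0.06,1]])

```text
clock: 3.53
tool_pos: [0.5753, -0.0532, 0.093]
orientation: [-0.002, -0.69, 0.724, 0.001]
wrist_force: [-0.3, -0.4, 1.5]
grip_width: 0.0879
gripper_force: 0.0
```

```bash
python3 -c "
from h import *
go(.5775,-.0508,.0435,177.2)
d=robot.get_image('scene');boards(d,None); print(robot.observe()['tool_pos'])"
```

```text
turn [ 0.0005 -0.0002  0.0001] shift [-0.0026 -0.0023  0.0495] rows 2
board 704 [278. 234.] z 0.048 [ 0.574  -0.0621] [67.1104 96.9631] 99.2048 rect [ 0.5754 -0.0583] [ 70.4243 100.3064] 87.4192
board 865 [244. 322.] z 0.0085 [ 0.5979 -0.3168] [ 62.7596 109.5648] 84.5793 rect [ 0.5976 -0.3157] [ 61.3239 107.851 ] 85.0256
[ 0.57663862 -0.05312065  0.09456504]
```

servo_tool(motion=[[0,0,0,-0.002,-0.002,0.025,1],[0,0,0,-0.002,-0.002,0.05,1],[0,0,0,-0.002,-0.002,0.05,1],[0,0,0,-0.002,-0.002,0.05,1],[0,0,0,-0.002,-0.002,0.05,1]])

```text
clock: 4.0
tool_pos: [0.5798, -0.051, 0.0461]
orientation: [0.001, -0.69, 0.724, -0.001]
wrist_force: [-0.4, 0.3, -0.2]
grip_width: 0.0877
gripper_force: 0.0
```

```bash
python3 -c "
from h import *
go(.5775,-.0508,.0425,177.2);o=robot.observe();print(o['tool_pos'],o['wrist_force'])"
```

```text
turn [-0.0004  0.      0.0001] shift [-0.0001  0.0024  0.0036] rows 1
[ 0.57983597 -0.0510339   0.04608267] [-0.37757078  0.32310657 -0.16131157]
```

servo_tool(motion=[[0,0,0,0,0.001,0.0035,1],[0,0,0,0,0.001,0.0035,0.6],[0,0,0,0,0.001,0.0035,0.4],[0,0,0,0,0.001,0.0035,0.4],[0,0,0,0,0.001,0.0035,0.4],[0,0,0,0,0.001,0.0035,0.4],[0,0,0,0,0.001,0.0035,0.4],[0,0,0,0,0.001,0.0035,0.4]], grip_force=20)

```text
clock: 4.67
tool_pos: [0.5776, -0.0509, 0.0407]
orientation: [0.0, -0.69, 0.724, -0.0]
wrist_force: [-1.2, 0.5, 4.1]
grip_width: 0.0637
gripper_force: 20.0
```

servo_tool(motion=[[0,0,0,0,0,0,0.4],[0,0,0,0,0,-0.005,0.4],[0,0,0,0,0,-0.01,0.4],[0,0,0,0,0,-0.01,0.4],[0,0,0,0,0,-0.01,0.4]])

```text
clock: 5.08
tool_pos: [0.5777, -0.0509, 0.0507]
orientation: [0.0, -0.69, 0.724, -0.0]
wrist_force: [0.1, 0.3, -1.0]
grip_width: 0.0639
gripper_force: 20.0
```

```bash
python3 -c "
from h import *
go(*blk(-.004,-.004),.06,173.6);
for n in('top','scene'):
  d=robot.get_image(n);boards(d,None)
  if n=='scene': cv2.imwrite('pics/s1.png',cv2.resize(d['img'][170:300,200:350,::-1],None,fx=4,fy=4,interpolation=2))"
```

```text
turn [-0.0001  0.      0.01  ] shift [-0.0195 -0.029  -0.0093] rows 1
board 559 [372. 183.] z 0.0075 [ 0.6018 -0.3143] [ 62.9034 109.0614] 83.8131 rect [ 0.6019 -0.3145] [ 60.7249 108.5382] 84.1816
board 682 [178. 245.] z 0.008 [0.3975 0.3009] [ 66.1559 109.4515] 76.7971 rect [0.3975 0.2993] [ 65.7043 111.2109] 79.4439
board 425 [276. 235.] z 0.058 [ 0.5733 -0.0725] [60.8941 65.9925] 116.7745 rect [ 0.5751 -0.0713] [65.4101 66.4311] 87.8508
board 860 [244. 322.] z 0.0084 [ 0.598  -0.3171] [ 62.6942 109.3565] 84.8793 rect [ 0.5978 -0.3162] [ 60.6197 108.4188] 85.1459
```

View pics/s1.png

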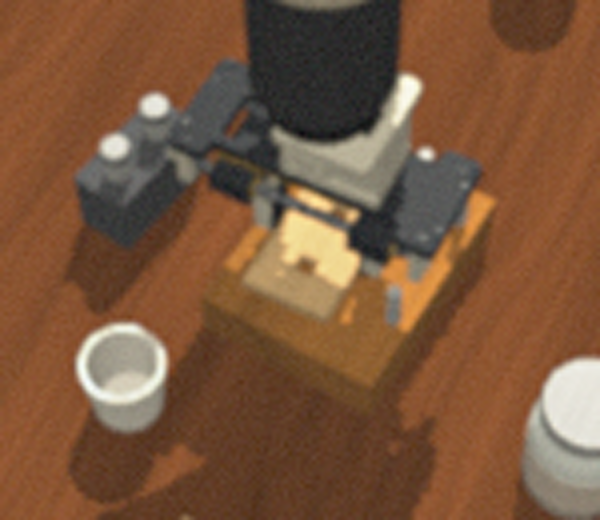

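servo_tool(motion=[[0,0,0.01,-0.0195,-0.029,0,0.4],[0,0,0.01,-0.0195,-0.029,0,0.4],[0,0,0.01,-0.0195,-0.029,0.004,0.4],[0,0,0.01,-0.0195,-0.029,0.008,0.4],[0,0,0.01,-0.0195,-0.029,0.009,0.4],[0,0,0.01,-0.0195,-0.029,0.009,0.4],[0,0,0.01,-0.0195,-0.029,0.009,0.4]])

```text
clock: 5.77
tool_pos: [0.6065, -0.0332, 0.041]
orientation: [-0.0, -0.667, 0.745, 0.0]
wrist_force: [0.0, 0.3, -0.8]
grip_width: 0.0636
gripper_force: 20.0
```

```bash
python3 -c "
from h import *
go(*blk(-.00,-.00),.0415,173.6);o=robot.observe();print(o['tool_pos'],o['wrist_force'],o['torque'])"
```

```text
turn [ 0.0002 -0.      0.    ] shift [-0.0045 -0.005  -0.0005] rows 1
[ 0.6065352  -0.03319383  0.04097177] [ 0.02656959  0.30048363 -0.76063998] [ 0.04165578  0.07573775 -0.05743231]
```

servo_tool(motion=[[0,0,0,0,-0.0015,0,0.4],[0,0,0,0,-0.003,0,0.4],[0,0,0,0,-0.003,0,0.4]])

```text
clock: 6.02
tool_pos: [0.6106, -0.0333, 0.0414]
orientation: [0.0, -0.667, 0.745, -0.0]
wrist_force: [0.6, -0.0, -0.5]
grip_width: 0.0637
gripper_force: 20.0
```

servo_tool(motion=[[0,0,0,0,-0.001,0,0.4],[0,0,0,0,-0.001,0,0.4],[0,0,0,0,-0.001,0,0.4]])

```text
clock: 6.27
tool_pos: [0.6113, -0.0333, 0.0413]
orientation: [-0.0, -0.667, 0.745, 0.0]
wrist_force: [-0.7, -0.5, 0.0]
grip_width: 0.0636
gripper_force: 20.0
```

servo_tool(motion=[[0,0,0,0,-0.001,0,0.4],[0,0,0,0,-0.001,0,0.4],[0,0,0,0,-0.001,0,0.4]])

```text
clock: 6.52
tool_pos: [0.6119, -0.0334, 0.0412]
orientation: [-0.0, -0.667, 0.745, 0.0]
wrist_force: [-0.7, -0.0, -0.9]
grip_width: 0.0638
gripper_force: 20.0
```

servo_tool(motion=[[0,0,0,0,-0.001,0,0.4],[0,0,0,0,-0.001,0,0.4],[0,0,0,0,-0.001,0,0.4]])

```text
clock: 6.77
tool_pos: [0.6122, -0.0336, 0.0411]
orientation: [-0.001, -0.667, 0.745, 0.001]
wrist_force: [-5.2, 1.5, 1.3]
grip_width: 0.0638
gripper_force: 20.0
```

servo_tool(motion=[[0,0,0,0,0.0005,0,0.4],[0,0,0,-0.0015,0.0005,0,0.4],[0,0,0,-0.003,0.0005,0,0.4],[0,0,0,-0.003,0.0005,0,0.4]])

```text
clock: 7.1
tool_pos: [0.6124, -0.0306, 0.041]
orientation: [-0.001, -0.667, 0.745, 0.0]
wrist_force: [-5.3, -1.0, 0.2]
grip_width: 0.0635
gripper_force: 20.0
```

servo_tool(motion=[[0,0,0,-0.001,0,0,0.4],[0,0,0,-0.001,0,0,0.4],[0,0,0,-0.001,0,0,0.4]])

```text
clock: 7.35
tool_pos: [0.6125, -0.0297, 0.041]
orientation: [-0.001, -0.667, 0.745, 0.0]
wrist_force: [-4.5, -0.3, -0.7]
grip_width: 0.0635
gripper_force: 20.0
```

servo_tool(motion=[[0,0,0,-0.001,0,0,0.4],[0,0,0,-0.001,0,0,0.4],[0,0,0,-0.001,0,0,0.4]])

```text
clock: 7.6
tool_pos: [0.6126, -0.0288, 0.041]
orientation: [-0.001, -0.667, 0.745, 0.0]
wrist_force: [-4.5, -1.2, -1.4]
grip_width: 0.0641
gripper_force: 20.0
```

servo_tool(motion=[[0,0,0,-0.001,0,0,0.4],[0,0,0,-0.001,0,0,0.4],[0,0,0,-0.001,0,0,0.4]])

```text
clock: 7.85
tool_pos: [0.6126, -0.0287, 0.0411]
orientation: [-0.001, -0.667, 0.745, 0.0]
wrist_force: [-4.2, -6.4, -0.4]
grip_width: 0.0636
gripper_force: 20.0
```

servo_tool(motion=[[0,0,0,0.0005,0.0005,0,0.85],[0,0,0,0.0005,0.0005,0,0.85],[0,0,0,0.0005,0.0005,0,0.85],[0,0,0,0.0005,0.0005,-0.02,1],[0,0,0,0.0005,0.0005,-0.06,1],[0,0,0,0.0005,0.0005,-0.08,1],[0,0,0,0.0005,0.0005,-0.08,1]])

```text
clock: 8.43
tool_pos: [0.6172, -0.0271, 0.1275]
orientation: [0.004, -0.667, 0.745, -0.003]
wrist_force: [0.1, -0.1, 0.6]
grip_width: 0.0876
gripper_force: 0.0
```

```bash
python3 -c "
from h import *
go(.5995,-.315,.1,175.2);o=robot.observe();print(o['tool_pos'],o['wrist_force'])
for n in('top','scene'):
  d=robot.get_image(n);print(n);boards(d,None)"
```

```text
turn [-0.0016  0.0004 -0.0042] shift [ 0.2881 -0.0138  0.0269] rows 7
[ 0.61715648 -0.02712589  0.12745344] [ 0.08320954 -0.08397696  0.57270728]
top
board 577 [372. 183.] z 0.0075 [ 0.6012 -0.313 ] [ 64.2549 111.0031] 86.325 rect [ 0.6007 -0.3133] [ 62.8884 108.4589] 85.6758
board 495 [173. 245.] z 0.0077 [0.3992 0.3154] [64.5153 81.9968] 60.8135 rect [0.4001 0.3114] [66.4309 86.5952] 80.5395
scene
board 324 [271. 140.] z 0.0086 [0.3853 0.2837] [57.6021 94.0136] 102.8305 rect [0.3929 0.2921] [ 67.3904 100.7972] 79.7851
board 806 [294. 230.] z 0.0477 [ 0.6094 -0.0307] [ 68.7245 111.5057] 84.8324 rect [ 0.6113 -0.0283] [ 71.2392 117.5077] 84.323
board 877 [244. 322.] z 0.0084 [ 0.5975 -0.3153] [ 63.7327 111.1927] 87.2609 rect [ 0.5966 -0.3143] [ 63.4772 109.7062] 85.4412
```

servo_tool(motion=[[-0.0016,0,-0.004,0.288,-0.0138,0.02,1],[-0.0016,0,-0.004,0.288,-0.0138,0.02,1],[-0.0016,0,-0.004,0.288,-0.0138,0.02,1],[-0.0016,0,-0.004,0.288,-0.0138,0.02,1],[-0.0016,0,-0.004,0.288,-0.0138,0.02,1],[-0.0016,0,-0.004,0.288,-0.0138,0.02,1],[-0.0016,0,-0.004,0.288,-0.0138,0.02,1],[-0.0016,0,-0.004,0.288,-0.0138,0.02,1]])

```text
clock: 9.2
tool_pos: [0.5929, -0.3215, 0.099]
orientation: [-0.004, -0.674, 0.739, 0.005]
wrist_force: [0.7, 1.2, 0.3]
grip_width: 0.0876
gripper_force: 0.0
```

servo_tool(motion=[[0,0,0,0,0,0.02,1],[0,0,0,0,0,0.04,1],[0,0,0,0,0,0.06,1],[0,0,0,0,0,0.07,1],[0,0,0,0,0,0.07,1],[0,0,0,0,0,0.07,1]])

```text
clock: 9.7
tool_pos: [0.5938, -0.3155, 0.0307]
orientation: [-0.004, -0.676, 0.737, 0.004]
wrist_force: [0.4, 0.4, 0.7]
grip_width: 0.0879
gripper_force: 0.0
```

```bash
python3 -c "
from h import *
go(.5995,-.315,.003,175.2);o=robot.observe();print(o['tool_pos'],o['wrist_force'])
for n in('top','scene'):
  d=robot.get_image(n);print(n);boards(d,None)"
```

```text
turn [ 0.0018  0.     -0.0003] shift [-0.001  -0.006   0.0276] rows 1
[ 0.59377173 -0.31547355  0.03071425] [0.36244034 0.37205531 0.72391321]
top
board 738 [283. 176.] z 0.0479 [ 0.6141 -0.028 ] [ 68.4743 111.1078] 84.3192 rect [ 0.614  -0.0282] [ 67.9019 110.6931] 83.8971
board 259 [362. 182.] z 0.0082 [ 0.6042 -0.2822] [45.0281 66.0737] 178.1554 rect [ 0.6039 -0.283 ] [42.1626 67.0866] -0.7692
board 700 [178. 245.] z 0.0081 [0.3979 0.2992] [ 66.6966 111.7588] 79.5414 rect [0.3976 0.2996] [ 66.504 111.528] 79.9522
scene
board 825 [295. 230.] z 0.0477 [ 0.6098 -0.0302] [ 69.1546 113.7439] 82.2038 rect [ 0.6108 -0.0291] [ 70.1861 119.1071] 83.8246
board 494 [238. 331.] z 0.0086 [ 0.5947 -0.3443] [52.6434 66.5564] 157.4833 rect [ 0.5955 -0.343 ] [55.9764 66.2898] -4.8001
```

servo_tool(motion=[[0.0018,0,0,-0.001,-0.006,0.01,1],[0.0018,0,0,-0.001,-0.006,0.02,1],[0.0018,0,0,-0.001,-0.006,0.0265,1],[0.0018,0,0,-0.001,-0.006,0.0265,0.6],[0.0018,0,0,-0.001,-0.006,0.0265,0.4],[0.0018,0,0,-0.001,-0.006,0.0265,0.4],[0.0018,0,0,-0.001,-0.006,0.0265,0.4],[0.0018,0,0,-0.001,-0.006,0.0265,0.4]], grip_force=20)

```text
clock: 10.47
tool_pos: [0.6, -0.3153, 0.0054]
orientation: [0.001, -0.676, 0.737, -0.001]
wrist_force: [-0.7, 0.1, 0.3]
grip_width: 0.0632
gripper_force: 20.0
```

servo_tool(motion=[[0,0,0,0,0,0,0.4],[0,0,0,0,0,0,0.4],[0,0,0,0,0,0,0.4]])

```text
clock: 10.72
tool_pos: [0.6, -0.3153, 0.0053]
orientation: [0.001, -0.676, 0.737, -0.001]
wrist_force: [0.0, 0.2, 3.5]
grip_width: 0.0635
gripper_force: 20.0
```

servo_tool(motion=[[0,0,0,0,0,-0.01,0.4],[0,0,0,0,0,-0.04,0.4],[0,0,0,0,0,-0.07,0.4],[0,0,0,0,0,-0.11,0.4],[0,0,0,0,0,-0.11,0.4],[0,0,0,0,0,-0.11,0.4],[0,0,0,0,0,-0.11,0.4]])

```text
clock: 11.3
tool_pos: [0.5993, -0.3148, 0.1152]
orientation: [0.001, -0.676, 0.737, -0.0]
wrist_force: [-0.0, 0.7, -1.2]
grip_width: 0.0632
gripper_force: 20.0
```

```bash
python3 -c "
from h import *
BC[:]=.6126,-.0287
go(*blk(-.005,-.005),.11,173.6);o=robot.observe();print(o['tool_pos'],o['wrist_force'])
d=robot.get_image('scene');cv2.imwrite('pics/s2.png',d['img'][:,:,::-1])"
```

```text
turn [-0.0003  0.0001  0.004 ] shift [-0.2813  0.0166  0.0053] rows 7
[ 0.59927176 -0.31484075  0.1151921 ] [-0.02877703  0.73306863 -1.22665364]
```

View pics/s2.png

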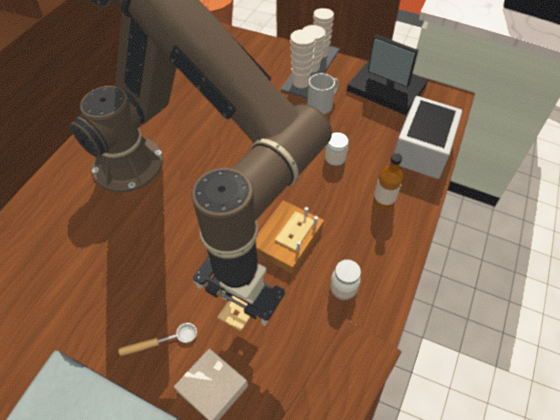

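servo_tool(motion=[[0,0,0.004,-0.2813,0.0166,0.005,0.4],[0,0,0.004,-0.2813,0.0166,0.005,0.4],[0,0,0.004,-0.2813,0.0166,0.005,0.4],[0,0,0.004,-0.2813,0.0166,0.005,0.4],[0,0,0.004,-0.2813,0.0166,0.005,0.4],[0,0,0.004,-0.2813,0.0166,0.005,0.4],[0,0,0.004,-0.2813,0.0166,0.005,0.4],[0,0,0.004,-0.2813,0.0166,0.005,0.4]])

```text
clock: 12.02
tool_pos: [0.6068, -0.0285, 0.1084]
orientation: [-0.0, -0.668, 0.744, 0.0]
wrist_force: [-0.5, -0.7, -0.5]
grip_width: 0.0633
gripper_force: 20.0
```

servo_tool(motion=[[0,0,0,0,0,0.005,0.4],[0,0,0,0,0,0.01,0.4],[0,0,0,0,0,0.01,0.4],[0,0,0,0,0,0.01,0.4]])

```text
clock: 12.35
tool_pos: [0.6065, -0.0347, 0.0986]
orientation: [-0.001, -0.666, 0.746, 0.0]
wrist_force: [0.4, -0.4, -1.3]
grip_width: 0.0631
gripper_force: 20.0
```

```bash
python3 -c "
from h import *
BC[:]=.6126,-.0287
go(*blk(-.004,-.004),.055,173.6);o=robot.observe();print(o['tool_pos'],o['wrist_force'])"
```

```text
turn [ 0.0002 -0.0001 -0.0002] shift [-0.0027 -0.0014  0.0436] rows 2
[ 0.60651308 -0.03471089  0.09861523] [ 0.38592308 -0.43820965 -1.32127271]
```

servo_tool(motion=[[0,0,0,-0.002,-0.001,0.02,0.4],[0,0,0,-0.002,-0.001,0.035,0.4],[0,0,0,-0.002,-0.001,0.042,0.4],[0,0,0,-0.002,-0.001,0.044,0.4],[0,0,0,-0.002,-0.001,0.044,0.4],[0,0,0,-0.002,-0.001,0.044,0.4]])

```text
clock: 12.85
tool_pos: [0.6091, -0.032, 0.0565]
orientation: [0.001, -0.666, 0.746, -0.001]
wrist_force: [0.1, 0.3, 0.2]
grip_width: 0.0631
gripper_force: 20.0
```

servo_tool(motion=[[0,0,0,0,-0.001,0,0.4],[0,0,0,0,-0.002,0,0.4],[0,0,0,0,-0.002,0,0.4]])

```text
clock: 13.1
tool_pos: [0.6113, -0.0317, 0.0566]
orientation: [0.001, -0.667, 0.745, -0.001]
wrist_force: [0.8, -0.1, -0.6]
grip_width: 0.0633
gripper_force: 20.0
```

servo_tool(motion=[[0,0,0,0,-0.001,0,0.4],[0,0,0,0,-0.001,0,0.4],[0,0,0,0,-0.001,0,0.4]])

```text
clock: 13.35
tool_pos: [0.6116, -0.0318, 0.056]
orientation: [0.001, -0.667, 0.745, -0.0]
wrist_force: [0.7, 0.9, -1.7]
grip_width: 0.0631
gripper_force: 20.0
```

servo_tool(motion=[[0,0,0,0,-0.001,0,0.4],[0,0,0,0,-0.001,0,0.4],[0,0,0,0,-0.001,0,0.4]])

```text
clock: 13.6
tool_pos: [0.6122, -0.0319, 0.0557]
orientation: [0.0, -0.667, 0.745, -0.0]
wrist_force: [-1.2, 0.2, -0.3]
grip_width: 0.0636
gripper_force: 20.0
```

servo_tool(motion=[[0,0,0,-0.001,-0.0005,0.002,0.4],[0,0,0,-0.002,-0.0005,0.002,0.4],[0,0,0,-0.003,-0.0005,0.002,0.4],[0,0,0,-0.003,-0.0005,0.002,0.4],[0,0,0,-0.003,-0.0005,0.002,0.4]])

```text
clock: 14.02
tool_pos: [0.6126, -0.0296, 0.0534]
orientation: [-0.0, -0.667, 0.745, -0.0]
wrist_force: [-3.6, -3.1, -1.2]
grip_width: 0.0634
gripper_force: 20.0
```

servo_tool(motion=[[0,0,0,-0.001,0,0,0.4],[0,0,0,-0.001,0,0,0.4],[0,0,0,-0.001,0,0,0.4]])

```text
clock: 14.27
tool_pos: [0.6126, -0.0294, 0.0535]
orientation: [-0.001, -0.666, 0.746, -0.0]
wrist_force: [-3.3, -8.5, -1.1]
grip_width: 0.0634
gripper_force: 20.0
```

servo_tool(motion=[[0,0,0,-0.001,0,0,0.4],[0,0,0,-0.001,0,0,0.4],[0,0,0,-0.001,0,0,0.4]])

```text
clock: 14.52
tool_pos: [0.6126, -0.0293, 0.0535]
orientation: [-0.001, -0.666, 0.746, -0.001]
wrist_force: [-1.2, -12.1, -0.9]
grip_width: 0.0637
gripper_force: 20.0
```

servo_tool(motion=[[0,0,0,0.002,0,0,0.4],[0,0,0,0.002,0,0,0.85],[0,0,0,0.002,0,0,0.85],[0,0,0,0.002,0,-0.002,0.85],[0,0,0,0.002,0,-0.03,1],[0,0,0,0.002,0,-0.07,1],[0,0,0,0.002,0,-0.07,1],[0,0,0,0.002,0,-0.07,1]])

```text
clock: 15.18
tool_pos: [0.616, -0.0282, 0.1274]
orientation: [0.004, -0.667, 0.745, -0.002]
wrist_force: [-0.2, 0.6, -0.8]
grip_width: 0.0874
gripper_force: 0.0
```

```bash
python3 -c "
from h import *
go(.396,.299,.11,169.7);o=robot.observe();print(o['tool_pos'],o['wrist_force'])"
```

```text
turn [-0.0013  0.0004  0.011 ] shift [-0.3009  0.2549  0.016 ] rows 10
[ 0.6160496  -0.02816147  0.12738335] [-0.16583081  0.64100015 -0.82494315]
```

servo_tool(motion=[[0,0,0.011,-0.301,0.255,0.01,1],[0,0,0.011,-0.301,0.255,0.01,1],[0,0,0.011,-0.301,0.255,0.01,1],[0,0,0.011,-0.301,0.255,0.01,1],[0,0,0.011,-0.301,0.255,0.01,1],[0,0,0.011,-0.301,0.255,0.01,1],[0,0,0.011,-0.301,0.255,0.01,1],[0,0,0.011,-0.301,0.255,0.01,1]])

```text
clock: 15.85
tool_pos: [0.4261, 0.2493, 0.1151]
orientation: [0.001, -0.641, 0.768, -0.0]
wrist_force: [0.3, 0.5, -0.5]
grip_width: 0.0876
gripper_force: 0.0
```

```bash
python3 -c "
from h import *
go(.396,.299,.11,169.7);o=robot.observe();print(o['tool_pos'],o['wrist_force'])
for n in('top','scene'):
  d=robot.get_image(n);print(n);boards(d,None)
"
```

```text
turn [-0.0003  0.0002 -0.0001] shift [-0.0434  0.0386  0.0051] rows 2
[0.42613648 0.2493492  0.11506562] [ 0.27584706  0.49089636 -0.47741933]
top
board 964 [283. 179.] z 0.0545 [ 0.6043 -0.0277] [ 83.1764 111.0174] 80.0318 rect [ 0.6041 -0.0264] [ 89.2499 114.2147] 79.4919
scene
board 462 [274. 139.] z 0.0085 [0.3927 0.2965] [ 67.2784 110.8922] 82.2003 rect [0.3936 0.299 ] [ 67.4188 114.1686] 80.4416
board 1076 [292. 227.] z 0.0547 [ 0.6022 -0.0303] [ 88.2185 114.2381] 84.567 rect [ 0.6043 -0.0271] [ 94.9832 117.758 ] 76.8696
```

servo_tool(motion=[[0,0,0,-0.043,0.0385,0,1],[0,0,0,-0.043,0.0385,0.005,1],[0,0,0,-0.043,0.0385,0.03,1],[0,0,0,-0.043,0.0385,0.06,1],[0,0,0,-0.043,0.0385,0.08,1],[0,0,0,-0.043,0.0385,0.08,1],[0,0,0,-0.043,0.0385,0.08,1]])

```text
clock: 16.53
tool_pos: [0.3973, 0.2961, 0.0344]
orientation: [-0.001, -0.641, 0.768, -0.001]
wrist_force: [1.5, 0.5, 0.5]
grip_width: 0.0877
gripper_force: 0.0
```

```bash
python3 -c "
from h import *
go(.396,.299,.004,169.7);o=robot.observe();print(o['tool_pos'],o['wrist_force'])
o=[]
for n,(v,u) in {'top':(140,235),'scene':(180,235)}.items():
  d=robot.get_image(n);o.append(cv2.resize(d['img'][v:v+90,u:u+100,::-1],None,fx=4,fy=4,interpolation=2))
cv2.imwrite('pics/s3.png',cv2.hconcat(o))
"
```

```text
turn [-0.0001 -0.0004 -0.0001] shift [-0.0027  0.0018  0.0304] rows 1
[0.39729984 0.29612707 0.03443149] [1.50435197 0.51035548 0.4639613 ]
```

View pics/s3.png

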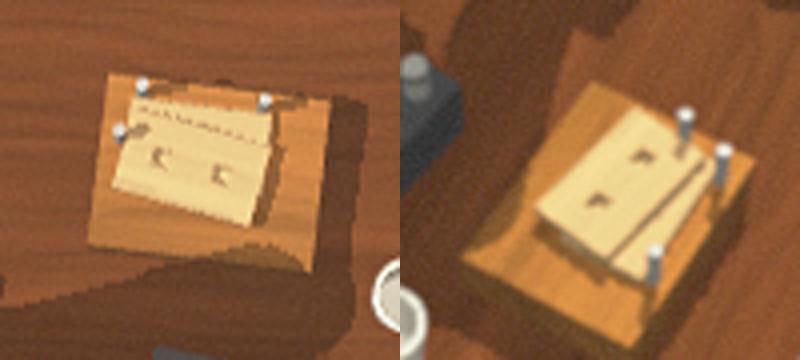

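```bash
python3 -c "
from h import *
for n,off,c in(('top',(235,140),[(113,187),(250,227),(270,147),(131,108)]),('scene',(235,180),[(238,107),(312,165),(210,262),(137,207)])):
  d=dict(np.load(n+'0.npz')); p=plane(d,np.array(c)/4.+off,.056); print(n,p[:,:2].mean(0),*rect(p))
go(.592,-.03,.13,170)
"
```

```text
top [ 0.59477404 -0.02584214] [ 0.59462207 -0.02533044] [64.15445709228516, 112.94992065429688] 74.81465148925781
scene [ 0.59859156 -0.02833529] [ 0.59869403 -0.02736482] [71.00350952148438, 110.1310806274414] 73.41139221191406
turn [-0.0003  0.0002 -0.0009] shift [ 0.2872 -0.2496 -0.0937] rows 10
```

servo_tool(motion=[[0,0,0.0158,0,0,-0.04,1],[0,0,0.0158,0.284,-0.2515,-0.09,1],[0,0,0.0158,0.284,-0.2515,-0.09,1],[0,0,0.0158,0.284,-0.2515,-0.09,1],[0,0,0.0158,0.284,-0.2515,-0.09,1],[0,0,0.0158,0.284,-0.2515,-0.09,1],[0,0,0.0158,0.284,-0.2515,-0.09,1],[0,0,0.0158,0.284,-0.2515,-0.09,1]])

```text
clock: 17.3
tool_pos: [0.5488, 0.0476, 0.1161]
orientation: [0.002, -0.602, 0.799, -0.001]
wrist_force: [-0.2, 1.2, -0.0]
grip_width: 0.0877
gripper_force: 0.0
```

```bash
python3 -c "
from h import *
go(.595,-.0268,.12,164);o=robot.observe();print(o['tool_pos'],o['wrist_force'])"
```

```text
turn [-0.0007  0.0004 -0.0001] shift [ 0.0587 -0.065  -0.0038] rows 3
[0.54878783 0.04758827 0.11607651] [-0.24598377  1.20886815 -0.04327928]
```

servo_tool(motion=[[0,0,0,0.0587,-0.065,-0.005,1],[0,0,0,0.0587,-0.065,-0.005,1],[0,0,0,0.0587,-0.065,-0.005,1],[0,0,0,0.0587,-0.065,0.005,1],[0,0,0,0.0587,-0.065,0.03,1],[0,0,0,0.0587,-0.065,0.045,1],[0,0,0,0.0587,-0.065,0.045,1]])

```text
clock: 17.88
tool_pos: [0.5908, -0.0246, 0.0658]
orientation: [-0.001, -0.601, 0.799, 0.001]
wrist_force: [0.2, -0.2, -0.3]
grip_width: 0.0877
gripper_force: 0.0
```

```bash
python3 -c "
from h import *
go(.595,-.0268,.0515,164);o=robot.observe();print(o['tool_pos'],o['wrist_force'])"
```

```text
turn [ 0.0005 -0.0002 -0.0001] shift [ 0.0009 -0.0047  0.0143] rows 1
[ 0.59080186 -0.02459432  0.06581019] [ 0.19725665 -0.22609508 -0.2638061 ]
```

servo_tool(motion=[[0,0,0,0.001,-0.0045,0.006,1],[0,0,0,0.001,-0.0045,0.012,1],[0,0,0,0.001,-0.0045,0.0135,1],[0,0,0,0.001,-0.0045,0.0135,1],[0,0,0,0.001,-0.0045,0.0135,0.6],[0,0,0,0.001,-0.0045,0.0135,0.4],[0,0,0,0.001,-0.0045,0.0135,0.4],[0,0,0,0.001,-0.0045,0.0135,0.4]])

```text
clock: 18.55
tool_pos: [0.5975, -0.0272, 0.0553]
orientation: [0.001, -0.602, 0.799, -0.0]
wrist_force: [-0.9, -0.2, 1.5]
grip_width: 0.0663
gripper_force: 0.6
```

servo_tool(motion=[[0,0,0,0,0,0,0.4],[0,0,0,0,0,0,0.4],[0,0,0,0,0,0,0.4],[0,0,0,0,0,0,0.4]])

```text
clock: 18.88
tool_pos: [0.5974, -0.0272, 0.0552]
orientation: [0.0, -0.602, 0.799, -0.0]
wrist_force: [-2.0, 1.0, 3.7]
grip_width: 0.0622
gripper_force: 20.0
```

servo_tool(motion=[[0,0,0,0,0,-0.005,0.4],[0,0,0,0,0,-0.01,0.4],[0,0,0,0,0,-0.01,0.4],[0,0,0,0,0,-0.01,0.4]])

```text
clock: 19.22
tool_pos: [0.5979, -0.0271, 0.0654]
orientation: [0.001, -0.602, 0.799, -0.001]
wrist_force: [0.4, -0.2, -1.1]
grip_width: 0.0623
gripper_force: 20.0
```

```bash
python3 -c "
from h import *
BC[:]=.6126,-.0287
go(*blk(-.006,-.006),.06,173.6);o=robot.observe();print(o['tool_pos'],o['wrist_force'],o['grip_width'])
o=[]
for n,(v,u) in {'top':(140,235),'scene':(180,235)}.items():
  d=robot.get_image(n);o.append(cv2.resize(d['img'][v:v+90,u:u+100,::-1],None,fx=4,fy=4,interpolation=2))
cv2.imwrite('pics/s4.png',cv2.hconcat(o))
"
```

```text
turn [-0.0003  0.0001 -0.0268] shift [ 0.0043 -0.0097  0.0054] rows 2
[ 0.59785379 -0.02714239  0.06543013] [ 0.39980708 -0.15435575 -1.08870637] 0.06234380917956187
```

View pics/s4.png

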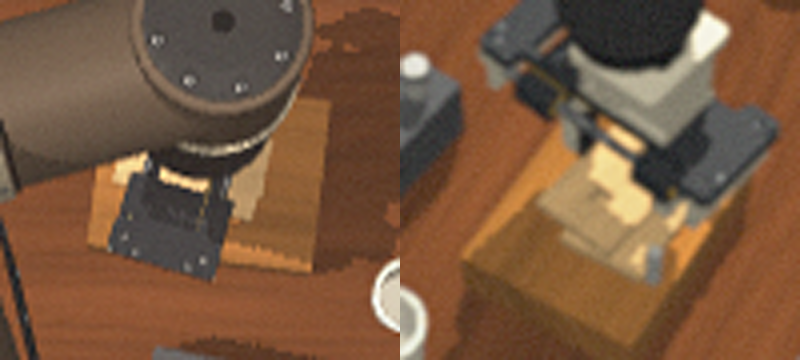

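servo_tool(motion=[[0,0,-0.015,0.001,0,0,0.4],[0,0,-0.0268,0.001,-0.003,0,0.4],[0,0,-0.0268,0.001,-0.008,0,0.4],[0,0,-0.0268,0.001,-0.012,0,0.4],[0,0,-0.0268,0.001,-0.012,0,0.4],[0,0,-0.0268,0.001,-0.012,0.006,0.4],[0,0,-0.0268,0.001,-0.012,0.0098,0.4],[0,0,-0.0268,0.001,-0.012,0.0098,0.4]])

```text
clock: 19.98
tool_pos: [0.6086, -0.0315, 0.0547]
orientation: [0.0, -0.666, 0.746, -0.0]
wrist_force: [0.3, 1.1, -1.5]
grip_width: 0.0629
gripper_force: 20.0
```

servo_tool(motion=[[0,0,0,0,0,0,0.4],[0,0,0,0,0,0,0.8],[0,0,0,0,0,0,0.8],[0,0,0,0,0,0,0.8],[0,0,0,0,0,0,0.8]])

```text
clock: 20.4
tool_pos: [0.6087, -0.0314, 0.0552]
orientation: [0.001, -0.667, 0.745, -0.0]
wrist_force: [0.2, 0.2, 0.3]
grip_width: 0.0699
gripper_force: 0.0
```

```bash
python3 -c "
from h import *
BC[:]=.6126,-.0287
go(*blk(-.003,-.003),.051,173.6);o=robot.observe();print(o['tool_pos'],o['wrist_force'],o['grip_width'])
"
```

```text
turn [-0.0002  0.      0.    ] shift [-0.0002 -0.0005  0.0042] rows 1
[ 0.60874287 -0.0314481   0.05521995] [0.22222101 0.1714313  0.30763151] 0.06992967180225565
```

servo_tool(motion=[[0,0,0,0,0,0.004,0.8],[0,0,0,0,0,0.0045,0.8],[0,0,0,0,0,0.0045,0.8],[0,0,0,0,0,0.0045,0.4],[0,0,0,0,0,0.0045,0.4],[0,0,0,0,0,0.0045,0.4],[0,0,0,0,0,0.0045,0.4],[0,0,0,0,0,0.0045,0.4]])

```text
clock: 21.07
tool_pos: [0.6086, -0.0315, 0.0506]
orientation: [0.0, -0.667, 0.745, -0.0]
wrist_force: [0.2, 0.0, -0.9]
grip_width: 0.0636
gripper_force: 20.0
```

servo_tool(motion=[[0,0,0,0,-0.001,0,0.4],[0,0,0,0,-0.002,0,0.4],[0,0,0,0,-0.003,0,0.4],[0,0,0,0,-0.003,0,0.4]])

```text
clock: 21.4
tool_pos: [0.6119, -0.0318, 0.0507]
orientation: [0.0, -0.667, 0.745, -0.0]
wrist_force: [0.1, -0.1, -0.8]
grip_width: 0.0638
gripper_force: 20.0
```

servo_tool(motion=[[0,0,0,0,-0.001,0,0.4],[0,0,0,0,-0.001,0,0.4],[0,0,0,0,-0.001,0,0.4]])

```text
clock: 21.65
tool_pos: [0.6122, -0.0319, 0.0506]
orientation: [0.0, -0.667, 0.745, -0.0]
wrist_force: [-3.7, 0.9, 1.6]
grip_width: 0.0632
gripper_force: 20.0
```

servo_tool(motion=[[0,0,0,-0.001,0,0,0.4],[0,0,0,-0.002,0,0,0.4],[0,0,0,-0.003,0,0,0.4],[0,0,0,-0.003,0,0,0.4]])

```text
clock: 21.98
tool_pos: [0.6125, -0.0299, 0.0506]
orientation: [-0.0, -0.667, 0.745, -0.0]
wrist_force: [-2.4, -4.4, 2.5]
grip_width: 0.0637
gripper_force: 20.0
```

servo_tool(motion=[[0,0,0,0,0,0,0.4],[0,0,0,0.001,0,0,0.85],[0,0,0,0.001,0,0,0.85],[0,0,0,0.001,0,-0.002,0.85],[0,0,0,0.001,0,-0.03,1],[0,0,0,0.001,0,-0.07,1],[0,0,0,0.001,0,-0.07,1],[0,0,0,0.001,0,-0.07,1]])

```text
clock: 22.65
tool_pos: [0.6153, -0.0292, 0.124]
orientation: [0.003, -0.667, 0.745, -0.002]
wrist_force: [-0.6, 1.2, -0.9]
grip_width: 0.0868
gripper_force: 0.0
```

servo_tool(motion=[[0,0,0.011,-0.301,0.255,0.01,1],[0,0,0.011,-0.301,0.255,0.01,1],[0,0,0.011,-0.301,0.255,0.01,1],[0,0,0.011,-0.301,0.255,0.01,1],[0,0,0.011,-0.301,0.255,0.01,1],[0,0,0.011,-0.301,0.255,0.01,1],[0,0,0.011,-0.301,0.255,0.01,1],[0,0,0.011,-0.301,0.255,0.01,1]])

```text
clock: 23.32
tool_pos: [0.4255, 0.2482, 0.1117]
orientation: [0.001, -0.641, 0.768, -0.0]
wrist_force: [1.3, 0.6, -0.3]
grip_width: 0.0876
gripper_force: 0.0
```

```bash
python3 -c "
from h import *
go(.396,.299,.11,169.7);o=robot.observe();print(o['tool_pos'],o['wrist_force'])
for n in('top','scene'):
  d=robot.get_image(n);print(n);boards(d,None)
"
```

```text
turn [-0.0002  0.0001 -0.0001] shift [-0.0447  0.0382  0.0017] rows 2
[0.42553513 0.24822548 0.11172965] [ 1.2759748   0.58033237 -0.30422252]
top
board 746 [284. 176.] z 0.0556 [ 0.614  -0.0286] [ 68.7857 112.0163] 84.4634 rect [ 0.6132 -0.0285] [ 69.3682 110.9456] 83.5235
scene
board 456 [274. 139.] z 0.0085 [0.3921 0.2962] [ 67.1013 109.6769] 84.4532 rect [0.3937 0.3   ] [ 67.4236 112.4937] 80.5782
board 820 [294. 228.] z 0.0557 [ 0.6094 -0.0304] [ 68.0162 114.2735] 82.4357 rect [ 0.6097 -0.0301] [ 68.526  119.6125] 84.0276
```

Stack of two is square now. On to the third board.

servo_tool(motion=[[0,0,0,-0.0445,0.038,0,1],[0,0,0,-0.0445,0.038,0.005,1],[0,0,0,-0.0445,0.038,0.03,1],[0,0,0,-0.0445,0.038,0.06,1],[0,0,0,-0.0445,0.038,0.08,1],[0,0,0,-0.0445,0.038,0.08,1],[0,0,0,-0.0445,0.038,0.08,1]])

```text
clock: 24.0
tool_pos: [0.3975, 0.2965, 0.0312]
orientation: [-0.001, -0.641, 0.768, -0.001]
wrist_force: [0.1, -0.2, -0.6]
grip_width: 0.0877
gripper_force: 0.0
```

```bash
python3 -c "
from h import *
go(.396,.299,.002,169.7);o=robot.observe();print(o['tool_pos'],o['wrist_force'])
for n in('top','scene'):
  d=robot.get_image(n);print(n);boards(d,None)
"
```

```text
turn [-0.     -0.0004 -0.0001] shift [-0.0023  0.002   0.0292] rows 1
[0.39751709 0.29649254 0.03118951] [ 0.09498138 -0.19680232 -0.57557517]
top
board 747 [284. 176.] z 0.0558 [ 0.6138 -0.0288] [ 68.6438 112.1571] 84.5892 rect [ 0.6131 -0.0287] [ 69.1089 111.493 ] 84.0416
scene
board 393 [274. 139.] z 0.0083 [0.3916 0.293 ] [ 62.739  101.3449] 93.9198 rect [0.3933 0.2983] [ 66.3131 109.3907] 81.4109
board 821 [295. 228.] z 0.0557 [ 0.6096 -0.0302] [ 68.3258 113.9714] 83.0135 rect [ 0.6099 -0.0287] [ 68.526  116.8852] 84.0276
```

servo_tool(motion=[[0,0,0,-0.002,0.002,0.01,1],[0,0,0,-0.002,0.002,0.02,1],[0,0,0,-0.002,0.002,0.0275,1],[0,0,0,-0.002,0.002,0.0275,1],[0,0,0,-0.002,0.002,0.0275,1]])

```text
clock: 24.52
tool_pos: [0.3965, 0.2998, 0.0051]
orientation: [0.001, -0.64, 0.768, -0.0]
wrist_force: [0.3, -0.1, 0.0]
grip_width: 0.0873
gripper_force: 0.0
```

servo_tool(motion=[[0,0,0,0,0,0.001,0.6],[0,0,0,0,0,0.001,0.4],[0,0,0,0,0,0.001,0.4],[0,0,0,0,0,0.001,0.4],[0,0,0,0,0,0.001,0.4],[0,0,0,0,0,0.001,0.4],[0,0,0,0,0,0.001,0.4]])

```text
clock: 25.1
tool_pos: [0.3963, 0.2998, 0.0038]
orientation: [0.001, -0.641, 0.768, -0.0]
wrist_force: [-0.7, -0.4, 4.4]
grip_width: 0.0634
gripper_force: 20.0
```

servo_tool(motion=[[0,0,0,0,0,-0.01,0.4],[0,0,0,0,0,-0.04,0.4],[0,0,0,0,0,-0.07,0.4],[0,0,0,0,0,-0.11,0.4],[0,0,0,0,0,-0.13,0.4],[0,0,0,0,0,-0.13,0.4],[0,0,0,0,0,-0.13,0.4]])

```text
clock: 25.68
tool_pos: [0.3962, 0.3002, 0.1346]
orientation: [0.002, -0.64, 0.768, 0.0]
wrist_force: [-0.0, -0.7, -1.3]
grip_width: 0.0632
gripper_force: 20.0
```

```bash
python3 -c "
from h import *
BC[:]=.6126,-.0287
go(*blk(-.006,-.006),.13,173.6);o=robot.observe();print(o['tool_pos'],o['wrist_force'],o['grip_width'])
for n in('top','scene'):
  d=robot.get_image(n);print(n);boards(d,None)
"
```

```text
turn [-0.0003  0.0005 -0.011 ] shift [ 0.291  -0.2664  0.0042] rows 10
[0.39624101 0.30018004 0.1346245 ] [-0.03925505 -0.7137201  -1.33758101] 0.0632452197354056
top
board 751 [284. 176.] z 0.0557 [ 0.6137 -0.0288] [ 68.8426 112.1102] 84.0229 rect [ 0.6133 -0.0287] [ 68.9994 111.274 ] 83.6112
scene
board 821 [294. 228.] z 0.0557 [ 0.6094 -0.0302] [ 68.1384 113.963 ] 82.5366 rect [ 0.6099 -0.0286] [ 68.4451 114.477 ] 83.8864
```

servo_tool(motion=[[0,0,-0.011,0.291,-0.2664,0.004,0.4],[0,0,-0.011,0.291,-0.2664,0.004,0.4],[0,0,-0.011,0.291,-0.2664,0.004,0.4],[0,0,-0.011,0.291,-0.2664,0.004,0.4],[0,0,-0.011,0.291,-0.2664,0.004,0.4],[0,0,-0.011,0.291,-0.2664,0.004,0.4],[0,0,-0.011,0.291,-0.2664,0.004,0.4],[0,0,-0.011,0.291,-0.2664,0.004,0.4]])

```text
clock: 26.45
tool_pos: [0.5731, 0.0151, 0.1283]
orientation: [-0.001, -0.667, 0.745, 0.0]
wrist_force: [0.7, 0.7, -1.1]
grip_width: 0.0634
gripper_force: 20.0
```

```bash
python3 -c "
from h import *
BC[:]=.6126,-.0287
go(*blk(-.005,-.005),.11,173.6);o=robot.observe();print(o['tool_pos'],o['wrist_force'],o['grip_width'])
"
```

```text
turn [ 0.0003 -0.0002  0.    ] shift [ 0.0441 -0.0392  0.0183] rows 2
[0.57308937 0.0150849  0.12832758] [ 0.65829294  0.67055435 -1.0727141 ] 0.06335278561139863
```

servo_tool(motion=[[0,0,0,0.044,-0.039,0,0.4],[0,0,0,0.044,-0.039,0,0.4],[0,0,0,0.044,-0.039,0.01,0.4],[0,0,0,0.044,-0.039,0.025,0.4],[0,0,0,0.044,-0.039,0.025,0.4],[0,0,0,0.044,-0.039,0.025,0.4]])

```text
clock: 26.95
tool_pos: [0.6055, -0.0308, 0.1031]
orientation: [-0.002, -0.667, 0.745, 0.001]
wrist_force: [0.1, 0.6, -1.9]
grip_width: 0.0636
gripper_force: 20.0
```

```bash
python3 -c "
from h import *
BC[:]=.6126,-.0287
go(*blk(-.004,-.004),.0605,173.6);o=robot.observe();print(o['tool_pos'],o['wrist_force'],o['grip_width'])
"
```

```text
turn [ 0.0005 -0.0002  0.    ] shift [ 0.0011 -0.0029  0.0426] rows 2
[ 0.60552484 -0.03080403  0.10312389] [ 0.12755022  0.63685807 -1.89621603] 0.06360065667931829
```

servo_tool(motion=[[0,0,0,0.001,-0.002,0.015,0.4],[0,0,0,0.001,-0.002,0.03,0.4],[0,0,0,0.001,-0.002,0.04,0.4],[0,0,0,0.001,-0.002,0.043,0.4],[0,0,0,0.001,-0.002,0.043,0.4],[0,0,0,0.001,-0.002,0.043,0.4]])

```text
clock: 27.45
tool_pos: [0.6094, -0.0316, 0.0629]
orientation: [0.001, -0.667, 0.745, -0.001]
wrist_force: [-0.1, 0.1, -1.0]
grip_width: 0.0634
gripper_force: 20.0
```

```bash
python3 -c "
from h import *
BC[:]=.6126,-.0287
go(*blk(0,0),.0605,173.6);o=robot.observe();print(o['tool_pos'],o['wrist_force'],o['grip_width'])
"
```

```text
turn [-0.0003  0.      0.0002] shift [-0.0032 -0.0028  0.0024] rows 1
[ 0.60943612 -0.03161401  0.0629358 ] [-0.10643999  0.102042   -0.95039957] 0.06337332464376552
```

servo_tool(motion=[[0,0,0,0,-0.001,0.002,0.4],[0,0,0,0,-0.002,0.0025,0.4],[0,0,0,0,-0.003,0.0025,0.4],[0,0,0,0,-0.003,0.0025,0.4]])

```text
clock: 27.78
tool_pos: [0.6122, -0.0322, 0.0602]
orientation: [0.001, -0.667, 0.745, -0.0]
wrist_force: [-0.9, 0.6, -0.0]
grip_width: 0.0632
gripper_force: 20.0
```

servo_tool(motion=[[0,0,0,0,-0.001,0,0.4],[0,0,0,0,-0.001,0,0.4],[0,0,0,0,-0.001,0,0.4]])

```text
clock: 28.03
tool_pos: [0.6123, -0.0324, 0.0599]
orientation: [-0.0, -0.667, 0.745, 0.0]
wrist_force: [-4.7, 2.4, 2.3]
grip_width: 0.0632
gripper_force: 20.0
```

servo_tool(motion=[[0,0,0,-0.001,0,0,0.4],[0,0,0,-0.002,0,0,0.4],[0,0,0,-0.003,0,0,0.4],[0,0,0,-0.003,0,0,0.4]])

```text
clock: 28.37
tool_pos: [0.6125, -0.0303, 0.0599]
orientation: [-0.001, -0.667, 0.745, -0.0]
wrist_force: [-4.9, -3.5, 1.6]
grip_width: 0.0636
gripper_force: 20.0
```

servo_tool(motion=[[0,0,0,-0.0005,0,0,0.4],[0,0,0,-0.001,0,0,0.4],[0,0,0,-0.001,0,0,0.4]])

```text
clock: 28.62
tool_pos: [0.6126, -0.0295, 0.0599]
orientation: [-0.001, -0.667, 0.745, -0.0]
wrist_force: [-3.7, -4.1, 2.4]
grip_width: 0.0632
gripper_force: 20.0
```

servo_tool(motion=[[0,0,0,-0.001,0,0,0.4],[0,0,0,-0.001,0,0,0.4],[0,0,0,-0.001,0,0,0.4]])

```text
clock: 28.87
tool_pos: [0.6127, -0.0287, 0.0598]
orientation: [-0.001, -0.666, 0.746, -0.0]
wrist_force: [-3.6, -5.1, 2.4]
grip_width: 0.0635
gripper_force: 20.0
```

servo_tool(motion=[[0,0,0,0,0,0,0.4],[0,0,0,0.001,0,0,0.85],[0,0,0,0.001,0,0,0.85],[0,0,0,0.001,0,-0.002,0.85],[0,0,0,0.001,0,-0.03,1],[0,0,0,0.001,0,-0.06,1],[0,0,0,0.001,0,-0.06,1],[0,0,0,0.001,0,-0.06,1]])

```text
clock: 29.53
tool_pos: [0.6155, -0.0278, 0.1224]
orientation: [0.003, -0.667, 0.745, -0.002]
wrist_force: [-0.3, -0.7, -0.8]
grip_width: 0.0872
gripper_force: 0.0
```

servo_tool(motion=[[0,0,0,0,0.09,-0.02,0.3],[0,0,0,0,0.09,-0.02,0],[0,0,0,0,0.09,-0.02,0],[0,0,0,0,0.09,-0.02,0],[0,0,0,0,0.09,-0.02,0],[0,0,0,0,0.09,-0.02,0],[0,0,0,0,0.09,-0.02,0]])

```text
clock: 30.12
tool_pos: [0.5247, -0.0183, 0.1393]
orientation: [0.0, -0.667, 0.745, -0.0]
wrist_force: [0.2, 0.1, -1.0]
grip_width: 0.0466
gripper_force: 0.0
```

```bash
python3 -c "
from h import *
BC[:]=.6126,-.0287
go(*blk(-.07,0),.06,173.6);o=robot.observe();print(o['tool_pos'],o['wrist_force'],o['grip_width'])
q=[]
for n,(v,u) in {'top':(140,235),'scene':(180,235)}.items():
  d=robot.get_image(n);boards(d,0);heads(d);q.append(cv2.resize(d['img'][v:v+90,u:u+100,::-1],None,fx=4,fy=4,interpolation=2))
cv2.imwrite('pics/s5.png',cv2.hconcat(q))
"
```

```text
turn [-0.0001 -0.      0.    ] shift [ 0.0005 -0.0184  0.0793] rows 2
[ 0.52471226 -0.01834208  0.13928047] [ 0.24243813  0.09110564 -0.96224429] 0.04658976211564271
head [ 0.4303 -0.0162] 29 [277 232   6   6]
head [ 0.4234 -0.0593] 34 [291 234   7   7]
board 836 [295. 227.] z 0.0638 [ 0.6098 -0.0303] [ 68.6405 113.881 ] 83.9704 rect [ 0.6107 -0.0292] [ 70.718 114.11 ] 83.0794
head [ 0.4284 -0.017 ] 31 [235 194   7   5]
head [ 0.4205 -0.0601] 33 [225 204   7   6]
```

View pics/s5.png

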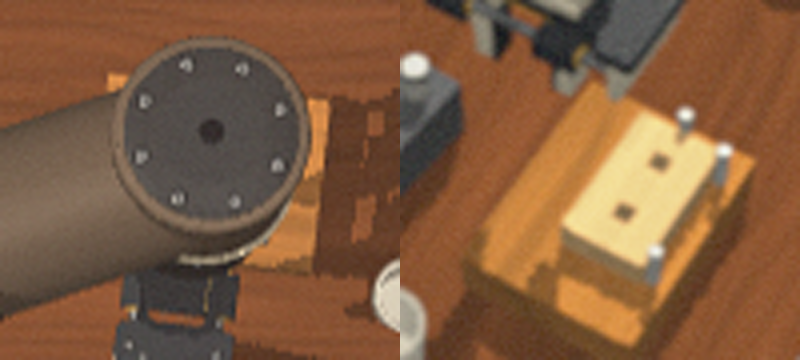

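servo_tool(motion=[[0,0,0,0,-0.01,0,0],[0,0,0,0,-0.018,0.02,0],[0,0,0,0,-0.018,0.05,0],[0,0,0,0,-0.018,0.08,0],[0,0,0,0,-0.018,0.092,0],[0,0,0,0,-0.018,0.092,0],[0,0,0,0,-0.018,0.092,0]])

```text
clock: 30.8
tool_pos: [0.5424, -0.0207, 0.0471]
orientation: [-0.0, -0.667, 0.745, -0.0]
wrist_force: [0.4, 0.0, 1.8]
grip_width: 0.0009
gripper_force: 0.0
```

servo_tool(motion=[[0,0,0,0,-0.003,0,0],[0,0,0,0,-0.006,0,0],[0,0,0,0,-0.009,0,0],[0,0,0,0,-0.009,0,0]])

```text
clock: 31.13
tool_pos: [0.5525, -0.0212, 0.0489]
orientation: [0.002, -0.667, 0.745, -0.001]
wrist_force: [0.7, -0.4, 0.8]
grip_width: 0.0006
gripper_force: 0.0
```

```bash
python3 -c "
from h import *
BC[:]=.6126,-.0287
go(*blk(-.053,0),.044,173.6);o=robot.observe();print(o['tool_pos'],o['wrist_force'],o['grip_width'])"
```

```text
turn [-0.0006  0.0001  0.0001] shift [ 0.0007 -0.0076  0.0049] rows 1
[ 0.55246659 -0.02120831  0.0488714 ] [ 0.66348231 -0.39788988  0.84148188] 0.0005530828658021324
```

servo_tool(motion=[[0,0,0,0,0,0.005,0],[0,0,0,0,-0.001,0.005,0],[0,0,0,0,-0.003,0.005,0],[0,0,0,0,-0.005,0.005,0],[0,0,0,0,-0.005,0.005,0]])

```text
clock: 31.55
tool_pos: [0.5565, -0.0219, 0.0429]
orientation: [0.001, -0.667, 0.745, -0.001]
wrist_force: [0.2, -0.1, 0.4]
grip_width: 0.0009
gripper_force: 0.0
```

servo_tool(motion=[[0,0,0,0,-0.001,0,0],[0,0,0,0,-0.002,0,0],[0,0,0,0,-0.002,0,0]])

```text
clock: 31.8
tool_pos: [0.5581, -0.0222, 0.0428]
orientation: [0.001, -0.667, 0.745, -0.0]
wrist_force: [1.4, -0.2, -0.3]
grip_width: 0.0007
gripper_force: 0.0
```

servo_tool(motion=[[0,0,0,0,-0.001,0,0],[0,0,0,0,-0.002,0,0],[0,0,0,0,-0.002,0,0]])

```text
clock: 32.05
tool_pos: [0.5601, -0.0224, 0.0429]
orientation: [0.001, -0.667, 0.745, -0.0]
wrist_force: [-0.6, 0.2, 0.4]
grip_width: 0.0007
gripper_force: 0.0
```

servo_tool(motion=[[0,0,0,0,-0.001,0,0],[0,0,0,0,-0.002,0,0],[0,0,0,0,-0.002,0,0]])

```text
clock: 32.3
tool_pos: [0.5621, -0.0226, 0.0428]
orientation: [0.001, -0.667, 0.745, -0.0]
wrist_force: [0.9, -0.6, -0.3]
grip_width: 0.0006
gripper_force: 0.0
```

servo_tool(motion=[[0,0,0,0,-0.001,0,0],[0,0,0,0,-0.002,0,0],[0,0,0,0,-0.002,0,0]])

```text
clock: 32.55
tool_pos: [0.5641, -0.0229, 0.0428]
orientation: [0.001, -0.667, 0.745, -0.0]
wrist_force: [-0.1, -0.1, 0.5]
grip_width: 0.0006
gripper_force: 0.0
```

servo_tool(motion=[[0,0,0,0,-0.001,0,0],[0,0,0,0,-0.001,0,0],[0,0,0,0,-0.001,0,0]])

```text
clock: 32.8
tool_pos: [0.5645, -0.023, 0.0428]
orientation: [0.0, -0.667, 0.745, -0.0]
wrist_force: [-1.8, 1.0, 1.5]
grip_width: 0.0005
gripper_force: 1.2
```

servo_tool(motion=[[0,0,0,0,-0.002,0,0],[0,0,0,0,-0.003,0,0],[0,0,0,0,-0.003,0,0],[0,0,0,0,-0.003,0,0]])

```text
clock: 33.13
tool_pos: [0.5648, -0.0232, 0.0426]
orientation: [-0.001, -0.666, 0.746, 0.001]
wrist_force: [-13.1, 6.3, 11.3]
grip_width: 0.0004
gripper_force: 7.5
```

servo_tool(motion=[[0,0,0,0,0.008,0,0],[0,0,0,0,0.02,0,0],[0,0,0,0,0.02,-0.04,0],[0,0,0,0,0.02,-0.08,0],[0,0,0,0,0.02,-0.08,0]])

```text
clock: 33.55
tool_pos: [0.5525, -0.0205, 0.1304]
orientation: [0.005, -0.667, 0.745, -0.004]
wrist_force: [0.3, 0.7, 0.8]
grip_width: 0.0005
gripper_force: 0.0
```

servo_tool(motion=[[0,0,0,0.08,0,0,0],[0,0,0,0.08,0,0,0],[0,0,0,0.08,-0.04,0,0],[0,0,0,0.08,-0.065,0,0],[0,0,0,0.08,-0.065,0,0],[0,0,0,0.08,-0.065,0,0],[0,0,0,0.08,-0.065,0,0]])

```text
clock: 34.13
tool_pos: [0.6032, -0.1079, 0.1224]
orientation: [0.0, -0.666, 0.746, -0.0]
wrist_force: [-0.1, 0.8, -0.7]
grip_width: 0.0002
gripper_force: 0.0
```

```bash
python3 -c "
from h import *
BC[:]=.6126,-.0287
go(*blk(0,-.076),.0435,173.6);o=robot.observe();print(o['tool_pos'],o['wrist_force'],o['grip_width'])
for n in ('top','scene'):
  d=robot.get_image(n);print(n);boards(d,0)
"
```

```text
turn [-0.0001  0.     -0.    ] shift [-0.0037 -0.0005  0.0789] rows 2
[ 0.60319581 -0.10789737  0.12237064] [-0.0627426   0.78083125 -0.66667861] 0.0002471090593795757
top
board 470 [285. 179.] z 0.0637 [ 0.6026 -0.031 ] [ 49.2454 103.1539] 92.938 rect [ 0.6037 -0.0247] [ 58.9479 107.1092] -89.3079
scene
```

Now tap towards +y.

servo_tool(motion=[[0,0,0,-0.002,0,0.03,0],[0,0,0,-0.002,0,0.06,0],[0,0,0,-0.002,0,0.077,0],[0,0,0,-0.002,0,0.078,0],[0,0,0,-0.002,0,0.078,0]])

```text
clock: 34.65
tool_pos: [0.6031, -0.1057, 0.0446]
orientation: [-0.0, -0.667, 0.745, -0.0]
wrist_force: [-0.2, 0.1, 0.4]
grip_width: 0.0004
gripper_force: 0.0
```

servo_tool(motion=[[0,0,0,-0.003,0,0,0],[0,0,0,-0.006,0,0,0],[0,0,0,-0.009,0,0,0],[0,0,0,-0.009,0,0,0]])

```text
clock: 34.98
tool_pos: [0.6058, -0.0965, 0.0463]
orientation: [0.001, -0.667, 0.745, -0.001]
wrist_force: [0.3, 0.3, 1.2]
grip_width: 0.0005
gripper_force: 0.2
```

servo_tool(motion=[[0,0,0,-0.001,0,0,0],[0,0,0,-0.002,0,0,0],[0,0,0,-0.002,0,0,0]])

```text
clock: 35.23
tool_pos: [0.6057, -0.0963, 0.0462]
orientation: [0.0, -0.667, 0.745, -0.001]
wrist_force: [-0.7, -9.0, 5.4]
grip_width: 0.0005
gripper_force: 4.4
```

servo_tool(motion=[[0,0,0,-0.001,0,0,0],[0,0,0,-0.002,0,0,0],[0,0,0,-0.002,0,0,0]])

```text
clock: 35.48
tool_pos: [0.6055, -0.096, 0.0462]
orientation: [-0.001, -0.667, 0.745, -0.002]
wrist_force: [-0.8, -17.0, 3.5]
grip_width: 0.0004
gripper_force: 8.9
```

servo_tool(motion=[[0,0,0,0.01,0,0,0],[0,0,0,0.02,0,0,0],[0,0,0,0.02,0,-0.04,0.5],[0,0,0,0.02,0,-0.08,0.5],[0,0,0,0.02,0,-0.085,0.5],[0,0,0,0.02,0,-0.085,0.5]])

```text
clock: 35.98
tool_pos: [0.6053, -0.1128, 0.1337]
orientation: [0.003, -0.667, 0.745, -0.002]
wrist_force: [-0.1, -0.1, -0.9]
grip_width: 0.0215
gripper_force: 0.0
```

```bash
python3 -c "
from h import *
go(.430,-.0166,.13,173.6)"
```

```text
turn [-0.0013  0.0003  0.0001] shift [-0.0762  0.1849  0.0024] rows 5
```

servo_tool(motion=[[0,0,0,-0.0762,0.185,0,0.5],[0,0,0,-0.0762,0.185,0,0.5],[0,0,0,-0.0762,0.185,0,0.5],[0,0,0,-0.0762,0.185,0,0.5],[0,0,0,-0.0762,0.185,0,0.5],[0,0,0,-0.0762,0.185,0,0.5],[0,0,0,-0.0762,0.185,0,0.5],[0,0,0,-0.0762,0.185,0,0.5]])

```text
clock: 36.65
tool_pos: [0.4281, -0.0161, 0.1299]
orientation: [0.001, -0.667, 0.745, -0.001]
wrist_force: [0.7, -0.0, -0.1]
grip_width: 0.0442
gripper_force: 0.0
```

```bash
python3 -c "
from h import *
go(.430,-.0166,.11,173.6);o=robot.observe();print(o['tool_pos'],o['grip_width'])
q=[]
for n,(v,u) in {'top':(140,235),'scene':(180,205)}.items():
  d=robot.get_image(n);print(n);boards(d,0);heads(d);q.append(cv2.resize(d['img'][v:v+90,u:u+100,::-1],None,fx=4,fy=4,interpolation=2))
cv2.imwrite('pics/s6.png',cv2.hconcat(q))
"
```

```text
turn [-0.0003  0.0001  0.0002] shift [ 0.0003 -0.0019  0.0199] rows 1
[ 0.42807718 -0.01610812  0.12985332] 0.044166502955913185
top
board 757 [284. 175.] z 0.0636 [ 0.6138 -0.0288] [ 68.4549 112.9501] 82.8297 rect [ 0.6127 -0.0285] [ 69.4033 112.2238] 82.8486
scene
board 832 [295. 226.] z 0.0639 [ 0.6095 -0.0304] [ 68.1675 114.5741] 83.5551 rect [ 0.6093 -0.0283] [ 69.4046 114.9098] 84.0824
head [ 0.4284 -0.017 ] 31 [235 194   7   5]
head [ 0.4227 -0.0591] 23 [227 204   5   6]
```

View pics/s6.png

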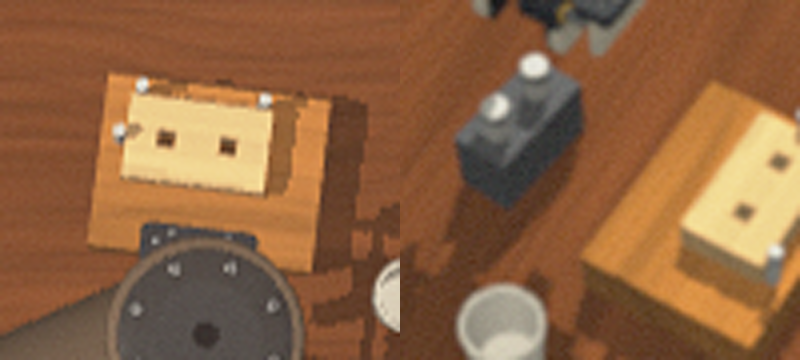

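servo_tool(motion=[[0,0,0,0,-0.002,0.02,0.5],[0,0,0,0,-0.002,0.045,0.5],[0,0,0,0,-0.002,0.062,0.5],[0,0,0,0,-0.002,0.065,0.5],[0,0,0,0,-0.002,0.065,0.5],[0,0,0,0,-0.002,0.065,0.5]])

```text
clock: 37.25
tool_pos: [0.4304, -0.0169, 0.0649]
orientation: [0.0, -0.666, 0.746, -0.0]
wrist_force: [0.3, 0.6, 1.0]
grip_width: 0.044
gripper_force: 0.0
```

servo_tool(motion=[[0,0,0,0,0,0,0.35],[0,0,0,0,0,0,0.2],[0,0,0,0,0,0,0.1],[0,0,0,0,0,0,0.1],[0,0,0,0,0,0,0.1],[0,0,0,0,0,0,0.1],[0,0,0,0,0,0,0.1],[0,0,0,0,0,0,0.1]], grip_force=15)

```text
clock: 37.92
tool_pos: [0.4301, -0.0166, 0.0651]
orientation: [0.001, -0.667, 0.745, -0.001]
wrist_force: [-1.0, 0.5, 6.3]
grip_width: 0.0193
gripper_force: 15.0
```

```bash
python3 -c "
from h import *
go(.430,-.0166,.064,173.6);o=robot.observe();print(o['tool_pos'],o['grip_width'],o['wrist_force'])"
```

```text
turn [-0.0003  0.0001  0.0001] shift [0.     0.0001 0.0011] rows 1
[ 0.43007385 -0.01655899  0.06511676] 0.01925250144231675 [-0.98227376  0.46979827  6.29093415]
```

servo_tool(motion=[[0,0,0,0,0,-0.01,0.1],[0,0,0,0,0,-0.03,0.1],[0,0,0,0,0,-0.06,0.1],[0,0,0,0,0,-0.09,0.1],[0,0,0,0,0,-0.09,0.1],[0,0,0,0,0,-0.09,0.1]])

```text
clock: 38.42
tool_pos: [0.4305, -0.0162, 0.156]
orientation: [0.002, -0.667, 0.745, -0.001]
wrist_force: [-0.3, 1.0, -1.3]
grip_width: 0.019
gripper_force: 15.0
```

```bash
python3 -c "
from h import *
go(.6151,-.0049,.15,173.6);o=robot.observe();print(o['tool_pos'],o['grip_width'],o['wrist_force'])"
```

```text
turn [-0.0007  0.0003  0.    ] shift [-0.0318 -0.1822  0.0069] rows 5
[ 0.43047909 -0.01622459  0.15604512] 0.019038616481330338 [-0.31896089  0.98614205 -1.28805379]
```

servo_tool(motion=[[0,0,0,-0.0318,-0.182,0.004,0.1],[0,0,0,-0.0318,-0.182,0.004,0.1],[0,0,0,-0.0318,-0.182,0.004,0.1],[0,0,0,-0.0318,-0.182,0.004,0.1],[0,0,0,-0.0318,-0.182,0.004,0.1],[0,0,0,-0.0318,-0.182,0.004,0.1],[0,0,0,-0.0318,-0.182,0.004,0.1],[0,0,0,-0.0318,-0.182,0.004,0.1]])

```text
clock: 39.08
tool_pos: [0.6126, -0.0056, 0.1491]
orientation: [-0.001, -0.666, 0.746, 0.0]
wrist_force: [-1.1, -0.4, 0.1]
grip_width: 0.0196
gripper_force: 15.0
```

servo_tool(motion=[[0,0,0,0,0,0.005,0.1],[0,0,0,0,0,0.01,0.1],[0,0,0,0,0,0.01,0.1],[0,0,0,0,0,0.01,0.1]])

```text
clock: 39.42
tool_pos: [0.6133, -0.0053, 0.1407]
orientation: [0.0, -0.667, 0.745, -0.0]
wrist_force: [0.5, -0.1, -0.6]
grip_width: 0.0192
gripper_force: 15.0
```

```bash
python3 -c "
from h import *
go(.6151,-.0049,.13,173.6);o=robot.observe();print(o['tool_pos'],o['grip_width'],o['wrist_force'])
for n in('top','scene'):
  d=robot.get_image(n);boards(d,0)
  for q in('post1','post1_under'):
    print(n,q,[(np.round(r['xyz'],4).tolist(),round(r['confidence'],2)) for r in robot.tip_of(q,n)])
cv2.imwrite('pics/s7.png',cv2.resize(d['img'][150:280,225:355,::-1],None,fx=4,fy=4,interpolation=2))
"
```

```text
turn [-0.0001  0.      0.0001] shift [-0.0006 -0.0017  0.0107] rows 1
[ 0.61334076 -0.00533706  0.14074153] 0.019192739634689437 [ 0.46955852 -0.07279708 -0.59037927]
top post1 [([0.424, -0.0576, 0.005], 0.57)]
top post1_under [([0.4253, -0.0609, 0.0546], 0.51)]
board 799 [295. 226.] z 0.0637 [ 0.6092 -0.03  ] [ 68.694  110.9871] 80.3835 rect [ 0.6099 -0.028 ] [ 68.3372 115.8223] 83.942
scene post1 [([0.611, -0.053, 0.0389], 0.68), ([0.6115, -0.031, 0.0417], 0.65), ([0.4221, -0.0597, 0.0052], 0.61), ([0.6137, -0.0026, 0.0834], 0.47), ([0.6157, -0.0035, 0.1353], 0.39)]
scene post1_under [([0.4239, -0.0621, 0.0606], 0.41)]
```

View pics/s7.png

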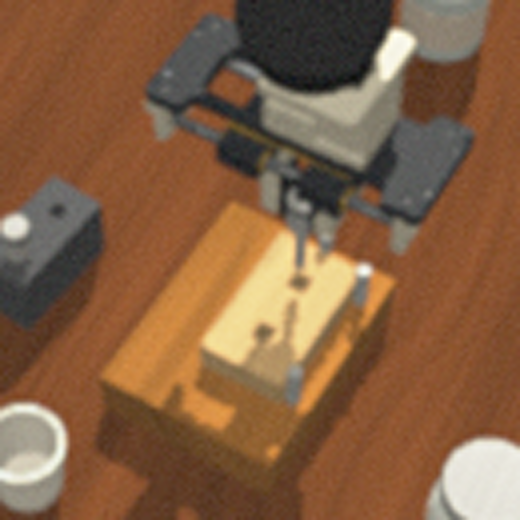

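servo_tool(motion=[[0,0,0,-0.0005,-0.0015,0.004,0.1],[0,0,0,-0.0005,-0.0015,0.008,0.1],[0,0,0,-0.0005,-0.0015,0.012,0.1],[0,0,0,-0.0005,-0.0015,0.012,0.1],[0,0,0,-0.0005,-0.0015,0.012,0.1]])

```text
clock: 40.13
tool_pos: [0.6153, -0.0051, 0.1283]
orientation: [-0.0, -0.667, 0.745, -0.0]
wrist_force: [-0.3, 0.4, -0.8]
grip_width: 0.0197
gripper_force: 15.0
```

```bash
python3 -c "
from h import *
go(.6151,-.0049,.115,173.6);o=robot.observe();print(o['tool_pos'],o['grip_width'],o['wrist_force'])"
```

```text
turn [-0. -0.  0.] shift [-0.0002  0.0002  0.0133] rows 1
[ 0.61530161 -0.00508964  0.12826168] 0.019671978491240846 [-0.25694249  0.44455601 -0.80432347]
```

servo_tool(motion=[[0,0,0,0,0,0.004,0.1],[0,0,0,0,0,0.008,0.1],[0,0,0,0,0,0.012,0.1],[0,0,0,0,0,0.012,0.1]])

```text
clock: 40.47
tool_pos: [0.615, -0.0051, 0.1157]
orientation: [-0.0, -0.667, 0.745, 0.0]
wrist_force: [-0.0, 0.3, -0.8]
grip_width: 0.0196
gripper_force: 15.0
```

servo_tool(motion=[[0,0,0,0,0,0.004,0.1],[0,0,0,0,0,0.008,0.1],[0,0,0,0,0,0.012,0.1],[0,0,0,0,0,0.012,0.1]])

```text
clock: 40.8
tool_pos: [0.615, -0.0051, 0.1038]
orientation: [-0.0, -0.667, 0.745, 0.0]
wrist_force: [0.6, -0.1, -0.4]
grip_width: 0.0198
gripper_force: 15.0
```

servo_tool(motion=[[0,0,0,0,0,0.002,0.1],[0,0,0,0,0,0.004,0.1],[0,0,0,0,0,0.006,0.1],[0,0,0,0,0,0.006,0.1]])

```text
clock: 41.13
tool_pos: [0.6154, -0.005, 0.0985]
orientation: [0.0, -0.667, 0.745, -0.0]
wrist_force: [-0.0, 0.0, -1.6]
grip_width: 0.0195
gripper_force: 15.0
```

servo_tool(motion=[[0,0,0,0,0,0.003,0.1],[0,0,0,0,0,0.006,0.1],[0,0,0,0,0,0.009,0.1],[0,0,0,0,0,0.009,0.1]])

```text
clock: 41.47
tool_pos: [0.6152, -0.0051, 0.089]
orientation: [-0.0, -0.667, 0.745, -0.0]
wrist_force: [-0.2, 0.4, -0.4]
grip_width: 0.0194
gripper_force: 15.0
```

servo_tool(motion=[[0,0,0,0,0,0.004,0.1],[0,0,0,0,0,0.008,0.1],[0,0,0,0,0,0.012,0.1],[0,0,0,0,0,0.014,0.1],[0,0,0,0,0,0.014,0.1]])

```text
clock: 41.88
tool_pos: [0.6152, -0.0051, 0.0751]
orientation: [-0.0, -0.667, 0.745, -0.0]
wrist_force: [0.1, -0.5, -0.5]
grip_width: 0.0194
gripper_force: 15.0
```

servo_tool(motion=[[0,0,0,0,0,0.001,0.1],[0,0,0,0,0,0.002,0.1],[0,0,0,0,0,0.002,0.1]])

```text
clock: 42.13
tool_pos: [0.6157, -0.005, 0.0738]
orientation: [0.0, -0.667, 0.745, -0.0]
wrist_force: [-0.6, 0.0, -0.0]
grip_width: 0.0201
gripper_force: 15.0
```

servo_tool(motion=[[0,0,0,0,0,0.001,0.1],[0,0,0,0,0,0.001,0.1],[0,0,0,0,0,0.001,0.1]])

```text
clock: 42.38
tool_pos: [0.6159, -0.005, 0.0732]
orientation: [0.001, -0.667, 0.745, -0.001]
wrist_force: [-1.0, 0.4, 1.8]
grip_width: 0.0192
gripper_force: 15.0
```

servo_tool(motion=[[0,0,0,0,0,0,0.5],[0,0,0,0,0,0,0.5],[0,0,0,0,0,0,0.5],[0,0,0,0,0,0,0.5],[0,0,0,0,0,-0.02,0.5],[0,0,0,0,0,-0.05,0.5],[0,0,0,0,0,-0.06,0.5],[0,0,0,0,0,-0.06,0.5]])

```text
clock: 43.05
tool_pos: [0.6176, -0.0046, 0.1363]
orientation: [0.003, -0.667, 0.745, -0.002]
wrist_force: [0.4, 0.0, -0.5]
grip_width: 0.0439
gripper_force: 0.0
```

```bash
python3 -c "
from h import *
go(.422,-.0597,.13,173.6);o=robot.observe();print(o['tool_pos'],o['grip_width'],o['wrist_force'])"
```

```text
turn [-0.0011  0.0003  0.0001] shift [0.0764 0.1884 0.0049] rows 5
[ 0.61762264 -0.0046452   0.13634176] 0.04391908558884433 [ 0.42377665  0.04078092 -0.4779169 ]
```

servo_tool(motion=[[0,0,0,0.0764,0.1884,0,0.5],[0,0,0,0.0764,0.1884,0,0.5],[0,0,0,0.0764,0.1884,0,0.5],[0,0,0,0.0764,0.1884,0,0.5],[0,0,0,0.0764,0.1884,0,0.5],[0,0,0,0.0764,0.1884,0,0.5],[0,0,0,0.0764,0.1884,0,0.5],[0,0,0,0.0764,0.1884,0,0.5]])

```text
clock: 43.72
tool_pos: [0.4204, -0.0598, 0.1329]
orientation: [0.001, -0.667, 0.745, -0.001]
wrist_force: [0.0, -0.1, -0.3]
grip_width: 0.0435
gripper_force: 0.0
```

```bash
python3 -c "
from h import *
go(.422,-.0597,.064,173.6);o=robot.observe();print(o['tool_pos'],o['grip_width'],o['wrist_force'])
for n in('top','scene'):
  d=robot.get_image(n);print(n);boards(d,0);heads(d);heads(d,.094,(.615,-.005),.03)"
```

```text
turn [-0.0004  0.0001  0.0001] shift [-0.0003 -0.0014  0.0689] rows 2
[ 0.42036134 -0.05984711  0.13293261] 0.043521213391528826 [ 0.03322767 -0.13804784 -0.27900534]
top
board 733 [284. 175.] z 0.0636 [ 0.6134 -0.0299] [ 69.7766 113.5852] 83.4663 rect [ 0.6132 -0.0285] [ 69.8597 112.5646] 82.4813
head [ 0.618  -0.0044] 36 [273 169   7   7]
scene
board 770 [294. 227.] z 0.064 [ 0.6094 -0.0336] [ 71.1169 112.5658] 82.0742 rect [ 0.6098 -0.0324] [ 69.8145 122.5236] 84.768
head [ 0.4204 -0.0604] 32 [225 204   7   6]
```

servo_tool(motion=[[0,0,0,0,-0.0015,0.02,0.5],[0,0,0,0,-0.0015,0.045,0.5],[0,0,0,0,-0.0015,0.064,0.5],[0,0,0,0,-0.0015,0.068,0.5],[0,0,0,0,-0.0015,0.068,0.5],[0,0,0,0,-0.0015,0.068,0.5]])

```text
clock: 44.32
tool_pos: [0.4221, -0.06, 0.0648]
orientation: [0.0, -0.667, 0.745, -0.0]
wrist_force: [-0.2, 0.2, 0.1]
grip_width: 0.0437
gripper_force: 0.0
```

servo_tool(motion=[[0,0,0,0,0,0,0.35],[0,0,0,0,0,0,0.2],[0,0,0,0,0,0,0.1],[0,0,0,0,0,0,0.1],[0,0,0,0,0,0,0.1],[0,0,0,0,0,0,0.1],[0,0,0,0,0,0,0.1],[0,0,0,0,0,0,0.1]], grip_force=15)

```text
clock: 44.98
tool_pos: [0.4219, -0.06, 0.0651]
orientation: [0.001, -0.667, 0.745, -0.001]
wrist_force: [-1.0, -0.6, 5.8]
grip_width: 0.0196
gripper_force: 15.0
```

servo_tool(motion=[[0,0,0,0,0,-0.01,0.1],[0,0,0,0,0,-0.03,0.1],[0,0,0,0,0,-0.06,0.1],[0,0,0,0,0,-0.1,0.1],[0,0,0,0,0,-0.1,0.1],[0,0,0,0,0,-0.1,0.1],[0,0,0,0,0,-0.1,0.1]])

```text
clock: 45.57
tool_pos: [0.4209, -0.0601, 0.1645]
orientation: [0.001, -0.666, 0.746, -0.0]
wrist_force: [-0.2, -0.0, -1.2]
grip_width: 0.0194
gripper_force: 15.0
```

```bash
python3 -c "
from h import *
go(.6097,-.0527,.155,173.6);o=robot.observe();print(o['tool_pos'],o['grip_width'],o['wrist_force'])"
```

```text
turn [-0.0002  0.0001 -0.    ] shift [-0.0284 -0.1868  0.0098] rows 5
[ 0.42090865 -0.06008179  0.16449955] 0.019413627588218657 [-0.19178062 -0.0275162  -1.24400547]
```

servo_tool(motion=[[0,0,0,-0.0284,-0.187,0.003,0.1],[0,0,0,-0.0284,-0.187,0.003,0.1],[0,0,0,-0.0284,-0.187,0.003,0.1],[0,0,0,-0.0284,-0.187,0.003,0.1],[0,0,0,-0.0284,-0.187,0.003,0.1],[0,0,0,-0.0284,-0.187,0.003,0.1],[0,0,0,-0.0284,-0.187,0.003,0.1],[0,0,0,-0.0284,-0.187,0.003,0.1]])

```text
clock: 46.23
tool_pos: [0.6088, -0.0529, 0.1599]
orientation: [-0.001, -0.666, 0.746, 0.001]
wrist_force: [-0.3, -0.7, -0.3]
grip_width: 0.0194
gripper_force: 15.0
```

servo_tool(motion=[[0,0,0,0,-0.001,0.01,0.1],[0,0,0,0,-0.001,0.02,0.1],[0,0,0,0,-0.001,0.03,0.1],[0,0,0,0,-0.001,0.03,0.1],[0,0,0,0,-0.001,0.03,0.1]])

```text
clock: 46.65
tool_pos: [0.6105, -0.0529, 0.131]
orientation: [-0.0, -0.667, 0.745, 0.0]
wrist_force: [0.4, -0.1, -0.4]
grip_width: 0.0197
gripper_force: 15.0
```

```bash
python3 -c "
from h import *
go(.6097,-.0527,.115,173.6);o=robot.observe();print(o['tool_pos'],o['grip_width'],o['wrist_force'])
for n in('top','scene'):
  d=robot.get_image(n);boards(d,0)"
```

```text
turn [ 0.0001 -0.0001  0.0001] shift [-0.0001  0.0008  0.016 ] rows 1
[ 0.61045372 -0.05292127  0.13104528] 0.019726289403407166 [ 0.35960036 -0.07970007 -0.41621567]
board 544 [292. 232.] z 0.0641 [ 0.6108 -0.0483] [63.9539 89.4448] 55.2308 rect [ 0.6093 -0.042 ] [75.8406 92.3626] 89.6666
```

servo_tool(motion=[[0,0,0,0,0.0008,0.004,0.1],[0,0,0,0,0.0008,0.008,0.1],[0,0,0,0,0.0008,0.012,0.1],[0,0,0,0,0.0008,0.015,0.1],[0,0,0,0,0.0008,0.015,0.1]])

```text
clock: 47.17
tool_pos: [0.6101, -0.0528, 0.1159]
orientation: [-0.0, -0.667, 0.745, -0.0]
wrist_force: [0.3, 0.1, -2.0]
grip_width: 0.0196
gripper_force: 15.0
```

servo_tool(motion=[[0,0,0,0,0,0.004,0.1],[0,0,0,0,0,0.008,0.1],[0,0,0,0,0,0.012,0.1],[0,0,0,0,0,0.012,0.1]])

```text
clock: 47.5
tool_pos: [0.61, -0.0528, 0.1038]
orientation: [-0.0, -0.667, 0.745, 0.0]
wrist_force: [-0.5, 0.1, -0.9]
grip_width: 0.0191
gripper_force: 15.0
```

servo_tool(motion=[[0,0,0,0,0,0.002,0.1],[0,0,0,0,0,0.004,0.1],[0,0,0,0,0,0.006,0.1],[0,0,0,0,0,0.006,0.1]])

```text
clock: 47.83
tool_pos: [0.6104, -0.0527, 0.0984]
orientation: [0.0, -0.667, 0.745, -0.0]
wrist_force: [-0.3, -0.3, 0.7]
grip_width: 0.0195
gripper_force: 15.0
```

servo_tool(motion=[[0,0,0,0,0,0.003,0.1],[0,0,0,0,0,0.006,0.1],[0,0,0,0,0,0.009,0.1],[0,0,0,0,0,0.009,0.1]])

```text
clock: 48.17
tool_pos: [0.6101, -0.0527, 0.089]
orientation: [0.0, -0.667, 0.745, -0.0]
wrist_force: [-0.6, -0.2, -0.2]
grip_width: 0.0195
gripper_force: 15.0
```

servo_tool(motion=[[0,0,0,0,0,0.004,0.1],[0,0,0,0,0,0.008,0.1],[0,0,0,0,0,0.012,0.1],[0,0,0,0,0,0.014,0.1],[0,0,0,0,0,0.014,0.1]])

```text
clock: 48.58
tool_pos: [0.6102, -0.0528, 0.0751]
orientation: [-0.0, -0.667, 0.745, -0.0]
wrist_force: [-1.0, -0.2, -0.1]
grip_width: 0.0196
gripper_force: 15.0
```

servo_tool(motion=[[0,0,0,0,0,0.001,0.1],[0,0,0,0,0,0.003,0.1],[0,0,0,0,0,0.003,0.1],[0,0,0,0,0,0.003,0.1]])

```text
clock: 48.92
tool_pos: [0.611, -0.0527, 0.0733]
orientation: [0.001, -0.667, 0.745, -0.001]
wrist_force: [0.4, -0.1, 2.5]
grip_width: 0.0197
gripper_force: 15.0
```

Seated. Release, rise, and move clear towards the robot's side for a last look.

servo_tool(motion=[[0,0,0,0,0,0,0.5],[0,0,0,0,0,0,0.5],[0,0,0,0,0,0,0.5],[0,0,0,0,0,0,0.5],[0,0,0,0,0,-0.02,0.5],[0,0,0,0,0,-0.06,0.5],[0,0,0,0,0,-0.1,0.5],[0,0,0,0,0,-0.1,0.5]])

```text
clock: 49.58
tool_pos: [0.6148, -0.0528, 0.1814]
orientation: [0.005, -0.667, 0.745, -0.004]
wrist_force: [1.8, 0.5, 2.4]
grip_width: 0.0434
gripper_force: 0.0
```

servo_tool(motion=[[0,0,0,0,0.16,-0.03,0.5],[0,0,0,0,0.16,-0.03,0.5],[0,0,0,0,0.16,-0.03,0.5],[0,0,0,0,0.16,-0.03,0.5],[0,0,0,0,0.16,-0.03,0.5],[0,0,0,0,0.16,-0.03,0.5],[0,0,0,0,0.16,-0.03,0.5]])

```text
clock: 50.17
tool_pos: [0.4519, -0.0347, 0.2033]
orientation: [0.001, -0.667, 0.745, -0.001]
wrist_force: [0.3, 1.1, -0.4]
grip_width: 0.0435
gripper_force: 0.0
```

```bash
python3 -c "
from h import *
q=[]
for n,(v,u) in {'top':(140,235),'scene':(170,235)}.items():
  d=robot.get_image(n);print(n);boards(d,0);heads(d,.094,(.612,-.029),.04);q.append(cv2.resize(d['img'][v:v+100,u:u+100,::-1],None,fx=4,fy=4,interpolation=2))
  print([(np.round(r['xyz'],3).tolist(),round(r['confidence'],2)) for r in robot.tip_of('post1_under',n)])
  print([(np.round(r['xyz'],3).tolist(),round(r['confidence'],2)) for r in robot.tip_of('board1',n)])
cv2.imwrite('pics/s8.png',cv2.hconcat(q))
"
```

```text
top
board 574 [282. 174.] z 0.0636 [ 0.6188 -0.0233] [ 62.0327 113.825 ] 95.2364 rect [ 0.6114 -0.0286] [ 72.8002 111.9548] 83.5028
head [ 0.618  -0.0044] 36 [273 169   7   7]
head [ 0.6122 -0.0521] 35 [289 171   7   7]
[([0.614, -0.055, 0.064], 0.42)]
[([0.612, -0.027, 0.055], 0.9)]
scene
board 697 [294. 227.] z 0.0637 [ 0.61   -0.0322] [ 74.4516 116.4409] 81.8799 rect [ 0.6101 -0.0293] [ 69.8145 117.8058] 84.768
head [ 0.604  -0.0414] 173 [277 210  27  29]
[([0.613, -0.053, 0.068], 0.52), ([0.616, -0.034, 0.039], 0.3)]
[([0.614, -0.032, 0.041], 0.61), ([0.613, -0.031, 0.058], 0.57), ([0.498, -0.196, 0.0], 0.4)]
```

View pics/s8.png

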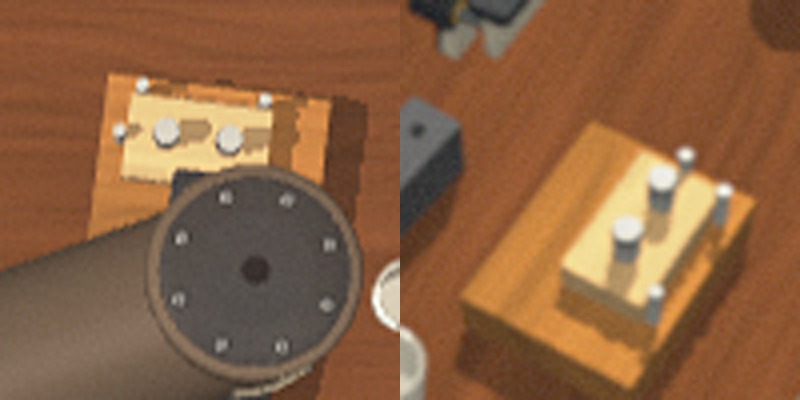

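```bash
python3 -c "
from cell import robot
print(robot.finish_job())"
```

```text
the job is handed in; nothing more can be done
None
```

The job is handed in: the three boards I found are stacked square on the block against the pins, with both posts seated and their heads on the top board. One board was knocked askew mid-run, so I re-placed it. I left the bystander items alone, though I didn't measure them again at the end.

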